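# Fetch a terminal strip from behind the stock on a rack

### The arm

A 6-joint arm with a two-finger parallel gripper is mounted at the origin on the work surface. World frame = base frame: x ahead of the robot, y to its left, z up, the work surface at z = 0. Lengths are in m, angles in rad, forces in N, time in s.
With the tool pointing down it reaches from about 0.3 to 0.875 m from the base axis. Payload 6.4 kg.
Tool frame: the origin (TCP) lies at the very end of the fingers, on their centre line; the grasp point (between the pads) lies 19 mm behind it; z points along the fingers, y is the direction in which the jaws open and shut (so a half turn about z gives the same grasp; the last joint's range is limited). The gripper opens to 88 mm and grips with 3 to 60 N. Pads are 18 mm wide; open, the fingers measure 123 mm over their backs; the gripper's body (75 mm by 187 mm) begins 45 mm behind the grasp point.
Start: joints at [0.927, 0.181, 1.607, -0, 1.354, -0.206], TCP at [0.244, 0.521, 0.239] pointing down, gripper open.
Joint ranges: [-2.99, 2.99], [-0.89, 2.07], [0.3, 2.58], [-1.14, 4.28], [0, 2.63], [-3.12, 3.12]. Speed limits (rad/s): [2.57, 2.57, 3.01, 3.14, 3.14, 3.14].

### API

Orientations are given as a 3x3 rotation matrix whose columns are the frame's x, y, z axes.
In Python, from rig import manip, optics gives the robot as it stands.
- The arm moves only by the shell command python3 -m pendant 'ROWS' [OPENING] [FORCE]. ROWS is JSON, a list of rows, each an object of numbers: "x", "y", "z": the shift along the tool's x, y, z in cm; "twist": the turn about the tool's z in rad. In form: [{"x": .., "y": .., "z": .., "twist": ..}, ...]. A call has 1 to 5 rows; each row shifts and turns the pose as measured when the row begins, along the tool's axes as they then stand; what a row does not reach is not made up. A row lasts 1/8 s, in which the tool goes at most 62.5 mm and 10.7 degrees, less where a joint would pass 70% of its speed; a pose out of reach is approached as far as the arm can. A call with a gripper value outside its range is refused whole. OPENING is the finger opening in cm, from 0 to 8.81, set as the call begins (- or left out, the last holds). The fingers move at their own pace and stop on an object; FORCE is the grip in N (left out, the last holds). Time passes only in rows, so rows that do not move let the fingers close. It gives the time, the measured TCP pose, the force and the opening at its end, in the units of the state.
- manip.read_state(): the state, without advancing time (a new reading comes with each control period).
- optics.read_camera(name): name is "scene" or "side" or "wrist"; returns the picture (420x560x3 uint8, red, green, blue); there is no depth.
- optics.camera_model(name): a dict with "fx", "fy", "cx", "cy" (pixels), "eye" and "rotation" of the camera in the world. Camera axes: x right, y down, z forward; pixel columns grow to the right and rows downward; lengths in m; the calibration is good to about 2 mm. The wrist camera is an equidistant fisheye: a pixel r from the principal point sees the ray r / f radians off the axis. A picture is of the moment at which its call begins: read the wrist's pose just before it. camera_model takes no time and is no camera call; for the wrist camera it gives the pose at the moment of the call.
- manip.close_job(): hands the job in, once; it reports no verdict.
The state is a dict: "time_s": time; "q": joint angles; "qvel": joint speeds; "joint_efforts": joint torques, N m; "tcp_pos": TCP position; "tcp_rot": TCP orientation; "ft_force": force on the tool from outside, world axes, zero at the start; "ft_torque": the same for the moment, N m; "gripper_width": finger opening in m.
Only numpy, scipy, OpenCV 4.12 (cv2) and the standard library are available. Lean on these libraries where they do the work, as an engineer would, in place of code of your own. Each camera call takes 0.05 s, during which the arm holds its last target. There are 200 camera calls.

### The job

The black terminal strip at the back of the plywood rack has to go on the steel mounting plate, but the cardboard carton, the capacitor and the power supply stand in its way. First move all three onto the rubber mat, then fetch the strip and lay it, screws up, on the white patch between the plate's two end stops, in line with them; only after that put the three back on the rack, each on the very spot where it stood. Keep the three upright all the time, and leave the jar and the tape roll where they are.

Things in the scene. Friction and masses are not known exactly. Their poses are not given: they have to be found in the camera images.
- carton: small closed cardboard carton, upright, 56 x 56 mm and 96 mm high, white paper tape over the top, about 0.2 kg. Origin: centre of its underside; z up, x and y square to its faces. At the start it stands on one of the rack's three dark pads (which one changes), square with the rack to within about 4 degrees.
- capacitor: round aluminium motor capacitor, upright can 52 mm in diameter (53 mm at the rolled rim from 100 mm up) and 104 mm high, with two thin brass tabs on top up to 114 mm, about 0.25 kg. Origin: centre of its underside; z up along the can. At the start it stands on one of the rack's three dark pads.
- supply: grey plastic power supply block, upright, 50 mm (x) by 58 mm (y) and 106 mm high, dark vent slots on top, a white label and a terminal row on its -x face, about 0.3 kg. Origin: centre of its underside; z up. At the start it stands on one of the rack's three dark pads, square with the rack to within about 4 degrees.
- strip: black barrier terminal strip lying flat, 120 mm long (x), 32 mm wide (y), 36 mm high (solid to 28 mm, thin cross fins above), two rows of brass screws on top, 0.14 kg. Origin: centre of its underside; x along its length, z up. Starts on the rack behind the three tall things, along the rack's y, 7 to 26 mm behind them; over 50 mm are free between it and the rear lip.
- rack: fixed low plywood rack, 195 mm (x) by 270 mm (y). Its floor is 12 mm above the bench; 10 mm lips at both sides and the rear (+x) rise to 38 mm above the bench; the front is open. Origin: below its centre, at bench height. Three flat dark pads (64 x 66 mm) at x = -47, y = -78, 0, +78 mm: each tall thing starts within 3 mm (per axis) of a pad's centre. The strip starts near x = +13, y = 0.
- mat: fixed black rubber mat, empty, 270 mm (x) by 150 mm (y), 4 mm thick, to one side of the rack (left or right, changes). Origin: at bench height below its centre. It has room for the three tall things side by side along its x.
- plate: fixed bare steel mounting plate, 210 mm (x) by 120 mm (y), top 5 mm above the bench, on the other side of the rack from the mat. Origin: below its centre, at bench height. Two grey end stops at x = -83 and +83 mm, 10 mm thick, 36 mm long in y, rise 12 mm above the plate, 156 mm apart inside; a flat white patch 124 (x) x 36 mm in the middle shows where the strip goes.
- jar: small amber glass jar with a steel cap, 36 mm in diameter, 45 mm high, loose, at the rear of the rack near its +y end. Origin: centre of its underside. Not to be disturbed.
- tape: small white roll of tape lying flat, 46 mm across, 18 mm high, loose, at the rear of the rack near its -y end. Origin: centre of its underside. Not to be disturbed.

How it is judged:
By the outcome, as a careful person would: the job done as asked, in the order asked, and still so for the second after the job is handed in, with the robot touching nothing.
It also fails if it takes over 134 s, if anything falls off the work surface, if the arm or the gripper's body presses on something with over 40 N, if the wrist force passes 120 N, or if a joint passes its speed limit or range.

## Working session

There is one attempt and no reset: what is moved stays moved. The work goes in short steps, Python scripts to look and compute and a shell command to move; the robot and the scene stay as the last step left them, time stands still between calls to the robot, and variables do not carry over. Pictures are saved under pics/ and viewed, about 12 in all and at most 16, crops included, and the job is handed in when it is done.

```bash
ls; mkdir -p pics
python3 - <<'E'
from rig import manip, optics
import cv2,numpy as np
s=manip.read_state(); print({k:np.round(v,3).tolist() for k,v in s.items()})
ims=[]
for n in ["scene","side","wrist"]:
    m=optics.camera_model(n); print(n,{k:np.round(v,4).tolist() for k,v in m.items()})
    im=optics.read_camera(n); cv2.imwrite(f"pics/{n}0.png",im[:,:,::-1])
E
```

```text
pics
{'time_s': 0.0, 'q': [0.927, 0.182, 1.608, -0.0, 1.354, -0.206], 'qvel': [0.0, 0.002, -0.001, -0.002, 0.0, -0.002], 'joint_efforts': [-0.002, -43.385, -34.186, 0.07, 0.039, -0.0], 'tcp_pos': [0.243, 0.52, 0.238], 'tcp_rot': [[-0.906, 0.424, -0.001], [0.424, 0.906, -0.001], [0.0, -0.002, -1.0]], 'ft_force': [0.685, -1.127, -0.74], 'ft_torque': [0.005, -0.017, 0.02], 'gripper_width': 0.088}
scene {'fx': 480.0456, 'fy': 480.0456, 'cx': 277.7332, 'cy': 212.5882, 'eye': [1.2598, -0.0341, 1.1196], 'rotation': [[0.0658, 0.8293, -0.555], [0.9977, -0.0635, 0.0234], [-0.0159, -0.5552, -0.8315]]}
side {'fx': 435.773, 'fy': 435.773, 'cx': 284.486, 'cy': 208.0383, 'eye': [0.5538, 0.7712, 0.5309], 'rotation': [[-1.0, 0.0021, 0.0039], [-0.0023, 0.5175, -0.8557], [-0.0038, -0.8557, -0.5175]]}
wrist {'fx': 325.1923, 'fy': 325.1923, 'cx': 284.8815, 'cy': 207.8, 'eye': [0.1796, 0.5497, 0.3844], 'rotation': [[0.4241, 0.8706, 0.2495], [0.9056, -0.4075, -0.1176], [-0.0007, 0.2758, -0.9612]]}
```

View pics/scene0.png

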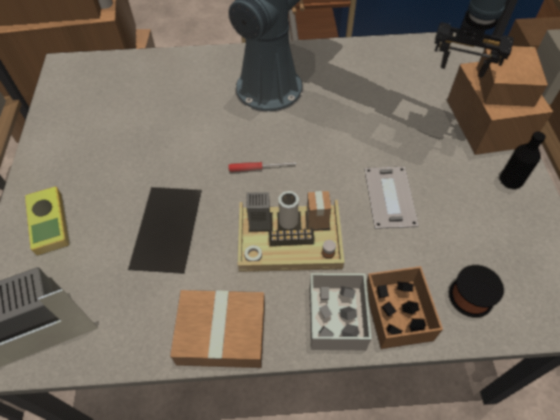

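View pics/side0.png

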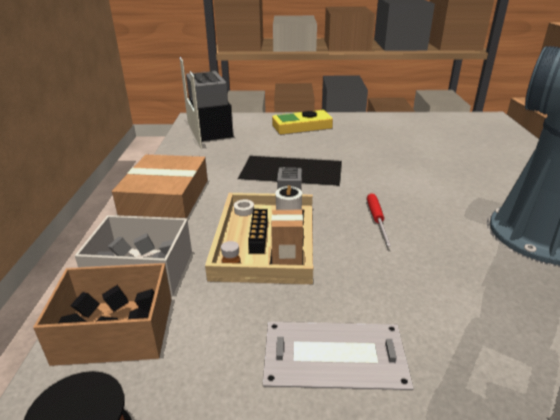

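```bash
cat > h.py <<'E'
from rig import manip, optics
import numpy as np, cv2
def ray(m,uv,fish=False):
    a=(np.atleast_2d(uv)-[m["cx"],m["cy"]])/[m["fx"],m["fy"]]
    if fish:
        r=np.linalg.norm(a,axis=1,keepdims=True)+1e-9
        d=np.hstack([a/r*np.sin(r),np.cos(r)])
    else: d=np.hstack([a,np.ones((len(a),1))])
    return d@np.array(m["rotation"]).T
def onz(m,uv,z,fish=False):
    d=ray(m,uv,fish); e=np.array(m["eye"]); z=np.broadcast_to(z,len(d))
    return e+d*((z-e[2])/d[:,2])[:,None]
def proj(m,P,fish=False):
    c=(np.atleast_2d(P)-m["eye"])@np.array(m["rotation"])
    if fish:
        rh=np.linalg.norm(c[:,:2],axis=1,keepdims=True)+1e-9
        a=c[:,:2]/rh*np.arctan2(rh,c[:,2:])
    else: a=c[:,:2]/c[:,2:]
    return a*[m["fx"],m["fy"]]+[m["cx"],m["cy"]]
def wrist(name):
    m=optics.camera_model("wrist"); im=optics.read_camera("wrist"); cv2.imwrite(f"pics/{name}.png",im[:,:,::-1])
    np.save(f"pics/{name}.npy",m,allow_pickle=True); return m,im
def move(target,yaw):
    """print shift in tool frame in cm and twist toward target TCP; yaw=angle of tool y axis in world (mod pi)"""
    s=manip.read_state(); R=np.array(s["tcp_rot"]); d=R.T@(np.array(target)-s["tcp_pos"])*100
    y=R[:,1]; c=np.arctan2(y[1],y[0]); dy=(yaw-c+np.pi/2)%np.pi-np.pi/2
    print("tcp",np.round(s["tcp_pos"],4),"yaw",round(np.degrees(c),2),"shift cm",np.round(d,2),"twist",round(-dy,3),"q6",round(s["q"][5],2),"w",round(s["gripper_width"],4),"t",s["time_s"])
E
python3 - <<'E'
from h import *
m=optics.camera_model("scene")
print("rack lip",onz(m,[(238,267),(344,267),(342,203),(240,203)],.038).round(3))
print("mat",onz(m,[(151,188),(201,190),(183,271),(131,265)],.004).round(3))
print("plate",onz(m,[(366,169),(406,168),(415,226),(372,226)],.005).round(3))
print("objs",onz(m,[(258,199),(289,197),(319,196),(291,237)],[.106,.104,.096,.04+.008]).round(3))
a=cv2.imread("pics/scene0.png")[160:275,120:425]; cv2.imwrite("pics/crop0.png",cv2.resize(a,None,fx=2.6,fy=2.6,interpolation=2))
E
```

```text
rack lip [[ 0.695 -0.115  0.038]
 [ 0.715  0.151  0.038]
 [ 0.52   0.174  0.038]
 [ 0.498 -0.105  0.038]]
mat [[ 0.401 -0.365  0.004]
 [ 0.42  -0.219  0.004]
 [ 0.678 -0.26   0.004]
 [ 0.651 -0.397  0.004]]
plate [[0.381 0.268 0.005]
 [0.386 0.386 0.005]
 [0.588 0.368 0.005]
 [0.579 0.251 0.005]]
objs [[ 0.537 -0.054  0.106]
 [ 0.536  0.027  0.104]
 [ 0.533  0.106  0.096]
 [ 0.623  0.025  0.048]]
```

View pics/crop0.png

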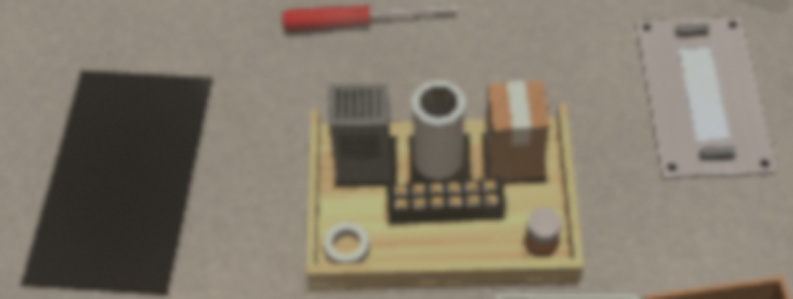

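```bash
P="python3 -m pendant"
python3 -m pendant '[{"z":-1.5,"twist":0.16},{"z":-1.5,"twist":0.16},{"z":-1.5,"twist":0.16},{"z":-1,"twist":0.16},{"z":-1,"twist":0.16}]' 8.8
python3 -m pendant '[{"twist":0.16},{"twist":0.16},{"x":-4.3,"y":3.6},{"x":-4.3,"y":3.6},{"x":-4.3,"y":3.6}]'
python3 -m pendant '[{"x":-4.3,"y":3.6},{"x":-4.3,"y":3.6},{"x":-4.3,"y":3.6},{"x":-4.3,"y":3.6},{"x":-4.3,"y":3.6}]'
python3 -m pendant '[{"x":-4.3,"y":3.6},{"x":-4.3,"y":3.6},{"x":0}]'
python3 - <<'E'
from h import *
move([.6,.09,.3],0); wrist("w1")
E
```

```text
tcp [0.2435 0.5205 0.238 ] yaw 64.92 shift cm [-50.53 -23.88  -6.18] twist 1.133 q6 -0.21 w 0.0881 t 0.15invalid input at $[0]: expected keys x, y, z, twist
invalid input at $[0]: expected keys x, y, z, twist
invalid input at $[0]: expected keys x, y, z, twist
invalid input at $[0]: expected keys x, y, z, twist
```

View pics/w1.png

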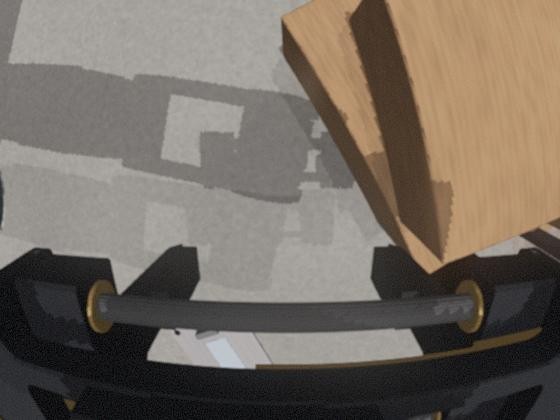

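```bash
python3 -m pendant '[{"x":0,"y":0,"z":-1.5,"twist":0.16},{"x":0,"y":0,"z":-1.5,"twist":0.16},{"x":0,"y":0,"z":-1.5,"twist":0.16},{"x":0,"y":0,"z":-1,"twist":0.16},{"x":0,"y":0,"z":-1,"twist":0.16}]' 8.8
python3 -m pendant '[{"x":0,"y":0,"z":0,"twist":0.16},{"x":0,"y":0,"z":0,"twist":0.16},{"x":-4.8,"y":3.4,"z":0,"twist":0},{"x":-4.8,"y":3.4,"z":0,"twist":0},{"x":-4.8,"y":3.4,"z":0,"twist":0}]'
python3 -m pendant '[{"x":-4.8,"y":3.4,"z":0,"twist":0},{"x":-4.8,"y":3.4,"z":0,"twist":0},{"x":-4.8,"y":3.4,"z":0,"twist":0},{"x":-4.8,"y":3.4,"z":0,"twist":0},{"x":-4.8,"y":3.4,"z":0,"twist":0}]'
python3 -m pendant '[{"x":-4.8,"y":3.4,"z":0,"twist":0},{"x":-4.8,"y":3.4,"z":0,"twist":0},{"x":0,"y":0,"z":0,"twist":0}]'
python3 - <<'E'
from h import *
move([.6,-.045,.3],0); m,im=wrist("w1")
cv2.imwrite("pics/w1b.png",cv2.resize(im[:300,:,::-1],(800,429),interpolation=2))
E
```

```text
time_s: 0.82
tcp_pos: [0.2428, 0.5194, 0.3024]
tcp_rot: [[-0.303, 0.953, -0.004], [0.953, 0.303, -0.005], [-0.004, -0.005, -1.0]]
ft_force: [-0.6, 0.7, 0.0]
gripper_width: 0.0878
time_s: 1.45
tcp_pos: [0.3413, 0.3724, 0.3026]
tcp_rot: [[0.018, 1.0, -0.004], [1.0, -0.018, -0.004], [-0.004, -0.004, -1.0]]
ft_force: [1.3, 0.2, 0.4]
gripper_width: 0.0879
time_s: 2.08
tcp_pos: [0.5107, 0.121, 0.3032]
tcp_rot: [[0.017, 1.0, -0.002], [1.0, -0.017, -0.003], [-0.003, -0.002, -1.0]]
ft_force: [0.2, 0.8, 0.3]
gripper_width: 0.0882
time_s: 2.45
tcp_pos: [0.5798, 0.0165, 0.3024]
tcp_rot: [[0.022, 1.0, -0.003], [1.0, -0.022, -0.003], [-0.004, -0.003, -1.0]]
ft_force: [-0.3, 0.1, -0.3]
gripper_width: 0.0877
tcp [0.5798 0.0165 0.3024] yaw -1.28 shift cm [-6.11  2.16  0.25] twist -0.022 q6 -0.15 w 0.0877 t 2.45
```

View pics/w1b.png

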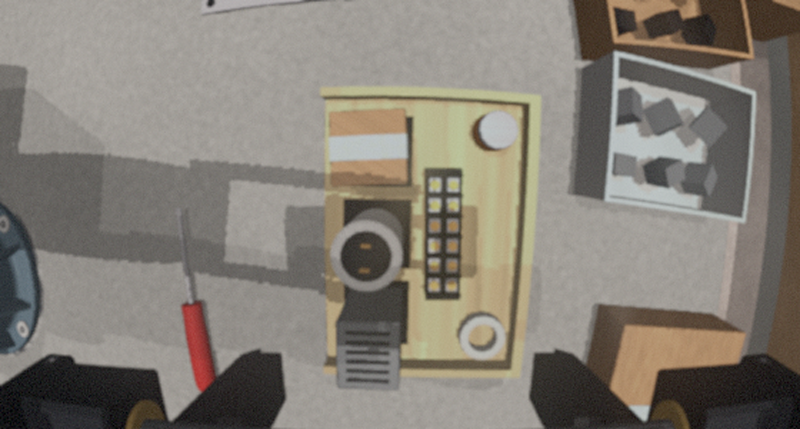

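Run:
```python
from h import *
m=np.load("pics/w1.npy",allow_pickle=True).item(); k=560/800
def f(n,uv,z):
    P=onz(m,np.array(uv)*k,z,True)[:,:2]
    print(n,P.round(4).tolist(),"c",P.mean(0).round(4),"sides",[round(float(np.linalg.norm(P[i]-P[i-1])),4) for i in range(len(P))], "ang",[round(float(np.degrees(np.arctan2(*(P[i]-P[i-1])[::-1]))),1) for i in range(len(P))])
f("rack",[(321,89),(541,96),(519,377),(326,370)],.038)
f("carton",[(329,111),(407,109),(408,185),(330,186)],.108)
f("cap",[(332,254),(402,254)],.116); f("cap",[(367,219),(367,290)],.116)
f("supply",[(338,321),(401,320),(399,389),(336,388)],.118)
f("strip",[(426,169),(460,169),(460,299),(426,298)],.046)
im=cv2.imread("pics/w1.png")[55:285,210:400]; cv2.imwrite("pics/w1c.png",cv2.resize(im,None,fx=2.6,fy=2.6,interpolation=cv2.INTER_CUBIC))
ms=optics.camera_model("scene")
im=cv2.imread("pics/scene0.png")[160:235,355:425]; cv2.imwrite("pics/pl.png",cv2.resize(im,None,fx=8,fy=8,interpolation=cv2.INTER_CUBIC))
```

```text
rack [[0.5075, 0.1593], [0.7019, 0.1514], [0.6886, -0.1178], [0.4972, -0.1052]] c [0.5988 0.0219] sides [0.2646, 0.1946, 0.2695, 0.1918] ang [87.8, -2.3, -92.8, 176.2]
carton [[0.5257, 0.1299], [0.5823, 0.1288], [0.5818, 0.0729], [0.5246, 0.0742]] c [0.5536 0.1014] sides [0.0557, 0.0566, 0.0559, 0.0572] ang [88.8, -1.1, -90.5, 178.7]
cap [[0.5249, 0.0246], [0.5763, 0.0232]] c [0.5506 0.0239] sides [0.0514, 0.0514] ang [178.4, -1.6]
cap [[0.5518, 0.0495], [0.5496, -0.0034]] c [0.5507 0.023 ] sides [0.053, 0.053] ang [87.6, -92.4]
supply [[0.5265, -0.0267], [0.5743, -0.0268], [0.5711, -0.0852], [0.5205, -0.0838]] c [ 0.5481 -0.0556] sides [0.0574, 0.0479, 0.0584, 0.0507] ang [84.0, -0.1, -93.1, 178.5]
strip [[0.5975, 0.0839], [0.6267, 0.0837], [0.6267, -0.0328], [0.5958, -0.0311]] c [0.6117 0.0259] sides [0.115, 0.0293, 0.1164, 0.0309] ang [89.2, -0.5, -90.0, 177.0]
```

View pics/w1c.png

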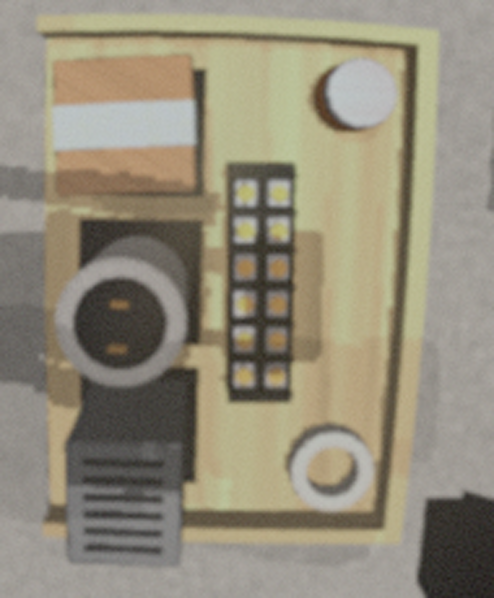

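```bash
python3 -m pendant '[{"x":4.4,"y":-1.5,"z":4,"twist":0},{"x":4.2,"y":-1.4,"z":4,"twist":0},{"x":0,"y":0,"z":4,"twist":0},{"x":0,"y":0,"z":0,"twist":0}]' 8.8 20 | tail -3
python3 -c "
from h import *
move([.5536,.1014,.070],-.025)"
```

```text
tcp_rot: [[0.018, 1.0, -0.002], [1.0, -0.018, -0.001], [-0.002, -0.002, -1.0]]
ft_force: [0.3, -0.5, -0.6]
gripper_width: 0.0882
tcp [0.5479 0.1113 0.1803] yaw -1.0 shift cm [-0.96  0.62 11.03] twist 0.007 q6 0.01 w 0.0882 t 3.0
```

```bash
python3 -m pendant '[{"x":-0.9,"y":0.6,"z":3,"twist":0},{"x":0,"y":0,"z":3,"twist":0},{"x":0,"y":0,"z":0,"twist":0},{"x":0,"y":0,"z":0,"twist":0}]' | head -2
python3 -c "
from h import *
move([.5536,.1014,.070],-.025); wrist('w2')
im=cv2.imread('pics/w2.png')[:290]; cv2.imwrite('pics/w2b.png',im)"
```

```text
time_s: 3.5
tcp_pos: [0.5577, 0.1043, 0.1283]
tcp [0.5577 0.1043 0.1283] yaw -0.83 shift cm [-0.29 -0.46  5.83] twist 0.011 q6 -0.01 w 0.088 t 3.5
```

View pics/w2.png

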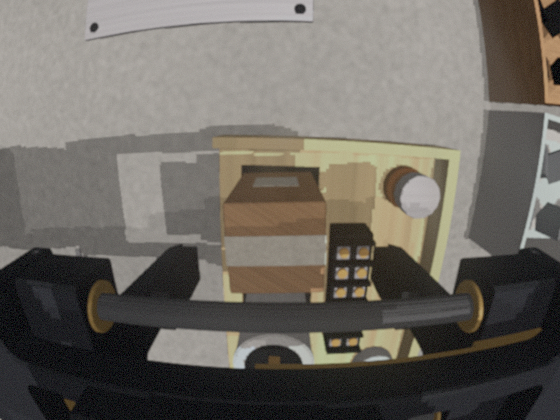

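```bash
python3 -c "
from h import *
m=np.load('pics/w2.npy',allow_pickle=True).item()
P=onz(m,[(225,205),(323,205),(327,291),(231,291)],.108,True); print(P.round(4),P.mean(0))"
python3 -m pendant '[{"x":-0.3,"y":-0.4,"z":2.5,"twist":0.01},{"x":0,"y":0,"z":0,"twist":0},{"x":0,"y":0,"z":0,"twist":0}]' | head -2
python3 -c "
from h import *
move([.5536,.1014,.070],-.025)"
```

```text
[[0.5264 0.1286 0.108 ]
 [0.5789 0.1277 0.108 ]
 [0.5828 0.0747 0.108 ]
 [0.5257 0.0756 0.108 ]] [0.55346196 0.10165504 0.108     ]
time_s: 3.92
tcp_pos: [0.5574, 0.1015, 0.1088]
tcp [0.5574 0.1015 0.1088] yaw -1.39 shift cm [-0.02 -0.45  3.87] twist 0.001 q6 -0.0 w 0.088 t 3.925
```

```bash
python3 -m pendant '[{"x":0,"y":-0.45,"z":2,"twist":0},{"x":0,"y":0,"z":0,"twist":0}]' | sed -n 2p
python3 -m pendant '[{"x":0,"y":0,"z":1.5,"twist":0}]' | sed -n 2p
python3 -c "
from h import *
for i in range(3): move([.5536,.1014,.070],-.025)"
```

```text
tcp_pos: [0.5553, 0.1018, 0.0915]
tcp_pos: [0.558, 0.1018, 0.0787]
tcp [0.558  0.1018 0.0787] yaw -1.36 shift cm [-0.05 -0.46  0.86] twist 0.001 q6 -0.0 w 0.0882 t 4.3
tcp [0.558  0.1018 0.0787] yaw -1.36 shift cm [-0.05 -0.46  0.86] twist 0.001 q6 -0.0 w 0.0882 t 4.3
tcp [0.558  0.1018 0.0787] yaw -1.36 shift cm [-0.05 -0.46  0.86] twist 0.001 q6 -0.0 w 0.0882 t 4.3
```

```bash
python3 -m pendant '[{"x":0,"y":-0.5,"z":0.9,"twist":0},{"x":0,"y":-0.1,"z":0,"twist":0},{"x":0,"y":0,"z":0,"twist":0}]' | sed -n 2p
python3 -c "
from h import *
for i in range(1): move([.5536,.1014,.070],-.025)"
```

```text
tcp_pos: [0.5513, 0.1019, 0.0682]
tcp [0.5513 0.1019 0.0682] yaw -1.36 shift cm [-0.05  0.24 -0.18] twist 0.001 q6 -0.0 w 0.0881 t 4.675
```

```bash
python3 -m pendant '[{"x":0,"y":0.2,"z":0,"twist":0},{"x":0,"y":0,"z":0,"twist":0},{"x":0,"y":0,"z":0,"twist":0}]' | sed -n 2p
python3 -m pendant '[{"x":0,"y":0,"z":0,"twist":0},{"x":0,"y":0,"z":0,"twist":0}]' | sed -n 2p
python3 -c "
from h import *
for i in range(1): move([.5536,.1014,.070],-.025)"
```

```text
tcp_pos: [0.5541, 0.1019, 0.069]
tcp_pos: [0.5542, 0.1019, 0.0692]
tcp [0.5542 0.1019 0.0692] yaw -1.35 shift cm [-0.05 -0.06 -0.09] twist 0.001 q6 -0.0 w 0.0882 t 5.3
```

```bash
python3 -m pendant '[{"x":0,"y":0,"z":0,"twist":0},{"x":0,"y":0,"z":0,"twist":0},{"x":0,"y":0,"z":0,"twist":0},{"x":0,"y":0,"z":0,"twist":0}]' 4.5 20
python3 -c "
from h import *
for i in range(1): move([.5536,.1014,.070],-.025)"
```

```text
time_s: 5.8
tcp_pos: [0.5539, 0.1019, 0.069]
tcp_rot: [[0.024, 0.999, 0.026], [1.0, -0.024, -0.001], [-0.001, 0.026, -1.0]]
ft_force: [-0.5, -0.4, 0.1]
gripper_width: 0.0562
tcp [0.5539 0.1019 0.069 ] yaw -1.36 shift cm [-0.05 -0.02 -0.1 ] twist 0.001 q6 -0.0 w 0.0562 t 5.8
```

```bash
python3 - <<'E'
s=open("h.py").read().replace('"t",s["time_s"])','"t",s["time_s"],"tilt",np.round(R[:2,2],3),"F",np.round(s["ft_force"],1))')
open("h.py","w").write(s)
E
python3 -m pendant '[{"x":0,"y":0,"z":-4,"twist":0},{"x":0,"y":0,"z":-5,"twist":0},{"x":0,"y":0,"z":-6,"twist":0},{"x":0,"y":0,"z":0,"twist":0}]' | tail -5
python3 -c "
from h import *
move([.626,-.292,.22],-.025)"
```

```text
time_s: 6.3
tcp_pos: [0.5482, 0.102, 0.2204]
tcp_rot: [[0.024, 1.0, 0.021], [1.0, -0.024, -0.001], [-0.001, 0.021, -1.0]]
ft_force: [0.8, 1.3, -3.0]
gripper_width: 0.0559
tcp [0.5482 0.102  0.2204] yaw -1.37 shift cm [-39.2    8.71   0.24] twist 0.001 q6 -0.0 w 0.0559 t 6.3 tilt [ 0.021 -0.001] F [ 0.8  1.3 -3. ]
```

```bash
python3 -m pendant '[{"x":-5.6,"y":1.25,"z":0,"twist":0},{"x":-5.6,"y":1.25,"z":0,"twist":0},{"x":-5.6,"y":1.25,"z":0,"twist":0},{"x":-5.6,"y":1.25,"z":0,"twist":0},{"x":-5.6,"y":1.25,"z":0,"twist":0}]' | sed -n 2p
python3 -m pendant '[{"x":-5.6,"y":1.25,"z":0,"twist":0},{"x":-5.0,"y":1.1,"z":0,"twist":0},{"x":0,"y":0,"z":0,"twist":0}]' | sed -n 2p
python3 -c "
from h import *
move([.626,-.292,.065],-.025)"
```

```text
tcp_pos: [0.6021, -0.1809, 0.2127]
tcp_pos: [0.6212, -0.2939, 0.2038]
tcp [ 0.6212 -0.2939  0.2038] yaw -1.18 shift cm [ 0.08  0.44 13.89] twist 0.004 q6 -0.6 w 0.0562 t 7.3 tilt [0.003 0.009] F [-0.  -0.3 -2.1]
```

```bash
python3 -m pendant '[{"x":0.1,"y":0.2,"z":4,"twist":0},{"x":0,"y":0,"z":4,"twist":0},{"x":0,"y":0,"z":3,"twist":0},{"x":0,"y":0,"z":0,"twist":0},{"x":0,"y":0,"z":0,"twist":0}]' | sed -n 2p
python3 -c "
from h import *
move([.626,-.292,.062],-.025)"
```

```text
tcp_pos: [0.6201, -0.286, 0.0842]
tcp [ 0.6201 -0.286   0.0842] yaw -1.12 shift cm [-0.62  0.62  2.2 ] twist 0.005 q6 -0.6 w 0.0562 t 7.925 tilt [-0.006  0.017] F [-0.1 -0.2 -2.3]
```

```bash
python3 -m pendant '[{"x":-0.5,"y":0.5,"z":1.7,"twist":0},{"x":0,"y":0,"z":0,"twist":0},{"x":0,"y":0,"z":0,"twist":0}]' | sed -n 2p
python3 -c "
from h import *
move([.626,-.292,.062],-.025)"
```

```text
tcp_pos: [0.627, -0.2918, 0.0691]
tcp [ 0.627  -0.2918  0.0691] yaw -1.09 shift cm [-0.03 -0.1   0.71] twist 0.006 q6 -0.6 w 0.056 t 8.3 tilt [-0.001  0.014] F [ 0.3  1.  -1.9]
```

```bash
python3 -m pendant '[{"x":0,"y":0,"z":0.5,"twist":0},{"x":0,"y":0,"z":0,"twist":0},{"x":0,"y":0,"z":0,"twist":0}]' | sed -n 2,4p
python3 -c "
from h import *
move([.626,-.292,.062],-.025)"
```

```text
tcp_pos: [0.6274, -0.2921, 0.0649]
tcp_rot: [[0.019, 1.0, -0.0], [1.0, -0.019, 0.013], [0.013, -0.0, -1.0]]
ft_force: [0.7, -0.5, -2.7]
tcp [ 0.6274 -0.2921  0.0649] yaw -1.1 shift cm [ 0.01 -0.14  0.29] twist 0.006 q6 -0.6 w 0.0562 t 8.675 tilt [-0.     0.013] F [ 0.7 -0.5 -2.7]
```

```bash
python3 -m pendant '[{"x":0,"y":-0.1,"z":0.35,"twist":0},{"x":0,"y":0,"z":0,"twist":0}]' | sed -n 2,4p
python3 -m pendant '[{"x":0,"y":0,"z":0,"twist":0},{"x":0,"y":0,"z":0,"twist":0},{"x":0,"y":0,"z":0,"twist":0},{"x":0,"y":0,"z":0,"twist":0}]' 8.8
python3 -c "
from h import *
move([.5507,.0235,.22],-.025)"
```

```text
tcp_pos: [0.6267, -0.2922, 0.0619]
tcp_rot: [[0.019, 1.0, 0.001], [1.0, -0.019, 0.012], [0.012, 0.001, -1.0]]
ft_force: [-0.2, -0.2, -2.5]
time_s: 9.43
tcp_pos: [0.6273, -0.2928, 0.0627]
tcp_rot: [[0.019, 1.0, 0.002], [1.0, -0.019, 0.011], [0.011, 0.002, -1.0]]
ft_force: [-0.5, -0.5, 0.6]
gripper_width: 0.0881
tcp [ 0.6273 -0.2928  0.0627] yaw -1.1 shift cm [ 31.65  -8.24 -15.39] twist 0.006 q6 -0.6 w 0.0881 t 9.425 tilt [0.002 0.011] F [-0.5 -0.5  0.6]
```

```bash
python3 -m pendant '[{"x":0,"y":0,"z":-5,"twist":0},{"x":0,"y":0,"z":-5,"twist":0},{"x":5.3,"y":-1.4,"z":-1.5,"twist":0},{"x":5.3,"y":-1.4,"z":0,"twist":0},{"x":5.3,"y":-1.4,"z":0,"twist":0}]' | sed -n 2p
python3 -m pendant '[{"x":5.3,"y":-1.4,"z":0,"twist":0},{"x":5.3,"y":-1.4,"z":0,"twist":0},{"x":4.5,"y":-1.2,"z":0,"twist":0},{"x":0,"y":0,"z":0,"twist":0},{"x":0,"y":0,"z":0,"twist":0}]' | sed -n 2p
python3 -c "
from h import *
move([.5507,.0235,.072],-.025); wrist('w3')"
```

```text
tcp_pos: [0.5881, -0.1347, 0.1833]
tcp_pos: [0.55, 0.0249, 0.1866]
tcp [0.55   0.0249 0.1866] yaw -1.22 shift cm [-2.600e-01 -1.000e-02  1.146e+01] twist 0.004 q6 -0.16 w 0.0882 t 10.675 tilt [0.008 0.011] F [-0.1  0.4 -0.4]
```

View pics/w3.png

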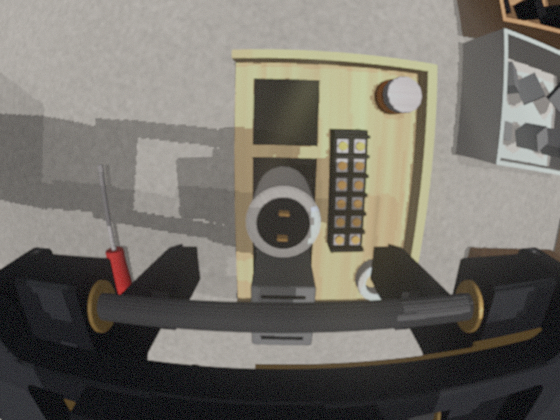

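```bash
python3 -c "
from h import *
m=np.load('pics/w3.npy',allow_pickle=True).item()
for n,uv,z in [('cap',[(246,221),(322,221),(284,185),(284,257)],.116),('pad',[(254,79),(319,80),(319,146),(253,145)],.012),('strip',[(333,129),(369,131),(366,250),(329,249)],.046),('rack',[(233,50),(437,65)],.038)]:
  P=onz(m,uv,z,True)[:,:2]; print(n,P.round(4).tolist(),P.mean(0).round(4))"
python3 -m pendant '[{"x":-0.3,"y":0,"z":4,"twist":0},{"x":0,"y":-0.1,"z":3,"twist":0},{"x":0,"y":0,"z":1.5,"twist":0},{"x":0,"y":0,"z":0,"twist":0},{"x":0,"y":0,"z":0,"twist":0}]' | sed -n 2p
python3 -c "
from h import *
move([.5507,.0235,.072],-.025)"
```

```text
cap [[0.5235, 0.0245], [0.5771, 0.0232], [0.5509, 0.0497], [0.5497, -0.0037]] [0.5503 0.0234]
pad [[0.5241, 0.1357], [0.5875, 0.1335], [0.5866, 0.0676], [0.5213, 0.07]] [0.5549 0.1017]
strip [[0.5954, 0.0855], [0.6284, 0.084], [0.6299, -0.0305], [0.5929, -0.0279]] [0.6117 0.0278]
rack [[0.5077, 0.1607], [0.7015, 0.1518]] [0.6046 0.1562]
tcp_pos: [0.5533, 0.0167, 0.1013]
tcp [0.5533 0.0167 0.1013] yaw -1.66 shift cm [ 0.65 -0.31  2.93] twist -0.004 q6 -0.17 w 0.0881 t 11.35 tilt [0.013 0.009] F [ 0.5 -0.2  0.5]
```

```bash
python3 -m pendant '[{"x":0.6,"y":-0.3,"z":2.6,"twist":0},{"x":0,"y":0,"z":0,"twist":0},{"x":0,"y":0,"z":0,"twist":0}]' | sed -n 2p
python3 -c "
from h import *
move([.5505,.0234,.072],-.025)"
```

```text
tcp_pos: [0.5542, 0.0221, 0.0793]
tcp [0.5542 0.0221 0.0793] yaw -1.67 shift cm [ 0.11 -0.39  0.73] twist -0.004 q6 -0.16 w 0.088 t 11.725 tilt [0.02  0.008] F [0.5 0.1 1. ]
```

```bash
python3 -m pendant '[{"x":0.1,"y":-0.4,"z":0.7,"twist":0},{"x":0,"y":0,"z":0,"twist":0},{"x":0,"y":0,"z":0,"twist":0}]' | sed -n 2p
python3 -c "
from h import *
move([.5505,.0234,.072],-.025)"
```

```text
tcp_pos: [0.5516, 0.0229, 0.0742]
tcp [0.5516 0.0229 0.0742] yaw -1.67 shift cm [ 0.04 -0.12  0.21] twist -0.004 q6 -0.16 w 0.0878 t 12.1 tilt [0.023 0.007] F [ 0.2 -0.5 -0.5]
```

```bash
python3 -m pendant '[{"x":0,"y":-0.1,"z":0,"twist":0},{"x":0,"y":0,"z":0,"twist":0},{"x":0,"y":0,"z":0,"twist":0},{"x":0,"y":0,"z":0,"twist":0},{"x":0,"y":0,"z":0,"twist":0}]' 4.2 20
python3 -c "
from h import *
move([.5505,.0234,.072],-.025)"
python3 -m pendant '[{"x":0,"y":0,"z":-4,"twist":0},{"x":0,"y":0,"z":-5,"twist":0},{"x":0,"y":0,"z":-6,"twist":0},{"x":0,"y":0,"z":0,"twist":0}]' | tail -5
python3 -c "
from h import *
move([.534,-.340,.22],-.025)"
```

```text
time_s: 12.72
tcp_pos: [0.5504, 0.0229, 0.0742]
tcp_rot: [[0.029, 0.999, 0.023], [1.0, -0.029, 0.007], [0.008, 0.023, -1.0]]
ft_force: [0.4, 0.3, 0.8]
gripper_width: 0.0518
tcp [0.5504 0.0229 0.0742] yaw -1.67 shift cm [0.05 0.01 0.22] twist -0.004 q6 -0.16 w 0.0518 t 12.725 tilt [0.023 0.007] F [0.4 0.3 0.8]
time_s: 13.22
tcp_pos: [0.5448, 0.0222, 0.2249]
tcp_rot: [[0.029, 0.999, 0.016], [1.0, -0.029, 0.008], [0.009, 0.015, -1.0]]
ft_force: [0.5, -0.4, -4.2]
gripper_width: 0.0517
tcp [0.5448 0.0222 0.2249] yaw -1.69 shift cm [-3.624e+01 -2.000e-02  1.600e-01] twist -0.004 q6 -0.16 w 0.0517 t 13.225 tilt [0.016 0.008] F [ 0.5 -0.4 -4.2]
```

```bash
python3 -m pendant '[{"x":-5.9,"y":0,"z":0,"twist":0},{"x":-5.9,"y":0,"z":0,"twist":0},{"x":-5.9,"y":0,"z":0,"twist":0},{"x":-5.9,"y":0,"z":0,"twist":0},{"x":-5.9,"y":0,"z":0,"twist":0}]' | sed -n 2p
python3 -m pendant '[{"x":-5.7,"y":0,"z":0,"twist":0},{"x":0,"y":0,"z":0,"twist":0},{"x":0,"y":0,"z":0,"twist":0}]' | sed -n 2p
python3 -c "
from h import *
move([.534,-.340,.067],-.025)"
```

```text
tcp_pos: [0.5333, -0.2735, 0.2122]
tcp_pos: [0.5282, -0.3344, 0.2033]
tcp [ 0.5282 -0.3344  0.2033] yaw -1.5 shift cm [-0.86  0.63 13.61] twist -0.001 q6 -0.74 w 0.0516 t 14.225 tilt [-0.002  0.023] F [ 0.3  1.  -3.2]
```

```bash
python3 -m pendant '[{"x":-0.9,"y":0.4,"z":4,"twist":0},{"x":0,"y":0,"z":4,"twist":0},{"x":0,"y":0,"z":3,"twist":0},{"x":0,"y":0,"z":0,"twist":0},{"x":0,"y":0,"z":0,"twist":0}]' | sed -n 2p
python3 -c "
from h import *
move([.534,-.340,.067],-.025)"
```

```text
tcp_pos: [0.5327, -0.3332, 0.0889]
tcp [ 0.5327 -0.3332  0.0889] yaw -1.06 shift cm [-0.74  0.15  2.17] twist 0.006 q6 -0.75 w 0.0517 t 14.85 tilt [-0.004  0.026] F [ 0.8 -0.5 -2.5]
```

```bash
python3 -m pendant '[{"x":-0.8,"y":0.2,"z":1.8,"twist":0},{"x":0,"y":0,"z":0,"twist":0},{"x":0,"y":0,"z":0.2,"twist":0},{"x":0,"y":0,"z":0,"twist":0}]' | sed -n 2p
python3 -c "
from h import *
move([.534,-.340,.067],-.025)"
```

```text
tcp_pos: [0.5364, -0.3424, 0.0708]
tcp [ 0.5364 -0.3424  0.0708] yaw -1.03 shift cm [ 0.22 -0.25  0.39] twist 0.007 q6 -0.75 w 0.0514 t 15.35 tilt [0.    0.022] F [-0.4  0.5 -2.8]
```

```bash
python3 -m pendant '[{"x":0.1,"y":-0.2,"z":0.35,"twist":0},{"x":0,"y":0,"z":0,"twist":0},{"x":0,"y":0,"z":0,"twist":0}]' | sed -n 2,4p
python3 -c "
from h import *
move([.534,-.340,.067],-.025)"
```

```text
tcp_pos: [0.5345, -0.3414, 0.0677]
tcp_rot: [[0.018, 1.0, 0.001], [1.0, -0.018, 0.022], [0.022, 0.0, -1.0]]
ft_force: [-0.1, -0.0, -3.2]
tcp [ 0.5345 -0.3414  0.0677] yaw -1.04 shift cm [ 0.14 -0.05  0.08] twist 0.007 q6 -0.75 w 0.0515 t 15.725 tilt [0.001 0.022] F [-0.1 -0.  -3.2]
```

```bash
python3 -m pendant '[{"x":0,"y":0,"z":0.15,"twist":0},{"x":0,"y":0,"z":0,"twist":0}]' | sed -n 2,4p
python3 -m pendant '[{"x":0,"y":0,"z":0,"twist":0},{"x":0,"y":0,"z":0,"twist":0},{"x":0,"y":0,"z":0,"twist":0},{"x":0,"y":0,"z":0,"twist":0}]' 8.8 | sed -n 2,5p
python3 -c "
from h import *
move([.548,-.0556,.2],-.025)"
python3 -m pendant '[{"x":0,"y":0,"z":-5,"twist":0},{"x":0,"y":0,"z":-5,"twist":0},{"x":0,"y":0,"z":-2.5,"twist":0},{"x":5.5,"y":0.1,"z":0,"twist":0},{"x":5.5,"y":0.1,"z":0,"twist":0}]' | sed -n 2p
python3 -m pendant '[{"x":5.5,"y":0.1,"z":0,"twist":0},{"x":5.5,"y":0.1,"z":0,"twist":0},{"x":5.5,"y":0.1,"z":0,"twist":0},{"x":0,"y":0,"z":0,"twist":0},{"x":0,"y":0,"z":0,"twist":0}]' | sed -n 2p
python3 -c "
from h import *
move([.548,-.0556,.072],-.025);wrist('w4')"
```

```text
tcp_pos: [0.5347, -0.3416, 0.067]
tcp_rot: [[0.018, 1.0, 0.001], [1.0, -0.018, 0.021], [0.021, 0.001, -1.0]]
ft_force: [-0.3, 0.5, -3.2]
tcp_pos: [0.5357, -0.3425, 0.0682]
tcp_rot: [[0.018, 1.0, 0.004], [1.0, -0.018, 0.019], [0.019, 0.003, -1.0]]
ft_force: [-0.0, -0.2, 0.1]
gripper_width: 0.0873
tcp [ 0.5357 -0.3425  0.0682] yaw -1.04 shift cm [ 28.96   0.75 -12.62] twist 0.007 q6 -0.75 w 0.0873 t 16.475 tilt [0.004 0.019] F [-0.  -0.2  0.1]
tcp_pos: [0.5392, -0.2366, 0.1993]
tcp_pos: [0.5464, -0.0641, 0.2041]
tcp [ 0.5464 -0.0641  0.2041] yaw -1.17 shift cm [ 0.62  0.04 13.23] twist 0.005 q6 -0.33 w 0.0878 t 17.725 tilt [0.008 0.018] F [-0.6 -0.2  0.2]
```

View pics/w4.png

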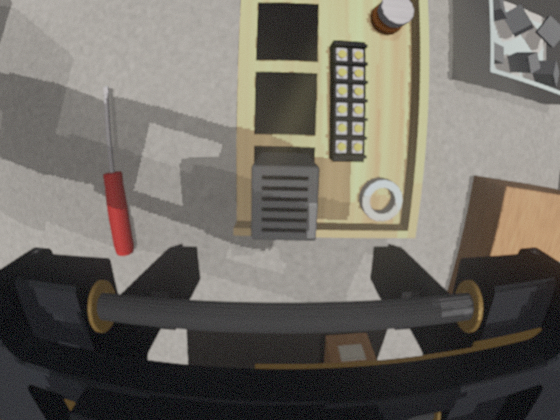

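```bash
python3 -c "
from h import *
m=np.load('pics/w4.npy',allow_pickle=True).item()
for n,uv,z in [('sup',[(253,166),(318,165),(316,240),(251,240)],.118),('pad',[(256,72),(318,75),(317,135),(256,134)],.012),('strip',[(331,41),(367,42),(365,161),(331,160)],.046)]:
  P=onz(m,uv,z,True)[:,:2]; print(n,P.round(4).tolist(),P.mean(0).round(4))
g=cv2.imread('pics/w4.png')[145:250,235:335]; cv2.imwrite('pics/w4s.png',cv2.resize(g,None,fx=6,fy=6,interpolation=2))"
python3 -m pendant '[{"x":0.8,"y":0,"z":4,"twist":0},{"x":0.3,"y":-0.1,"z":3,"twist":0},{"x":0,"y":-0.2,"z":2,"twist":0},{"x":0,"y":0,"z":0,"twist":0},{"x":0,"y":0,"z":0,"twist":0}]' | sed -n 2p
python3 -c "
from h import *
move([.548,-.0556,.072],-.025)"
```

```text
sup [[0.5251, -0.0273], [0.5723, -0.0276], [0.571, -0.0854], [0.521, -0.0842]] [ 0.5473 -0.0561]
pad [[0.5212, 0.0578], [0.585, 0.0535], [0.583, -0.0098], [0.5196, -0.0075]] [0.5522 0.0235]
strip [[0.5943, 0.0822], [0.6292, 0.083], [0.6261, -0.0335], [0.5926, -0.0324]] [0.6106 0.0248]
tcp_pos: [0.5461, -0.0596, 0.1131]
tcp [ 0.5461 -0.0596  0.1131] yaw -1.79 shift cm [0.34 0.13 4.12] twist -0.006 q6 -0.31 w 0.0881 t 18.4 tilt [0.011 0.016] F [-0.4 -0.  -0.3]
```

View pics/w4s.png

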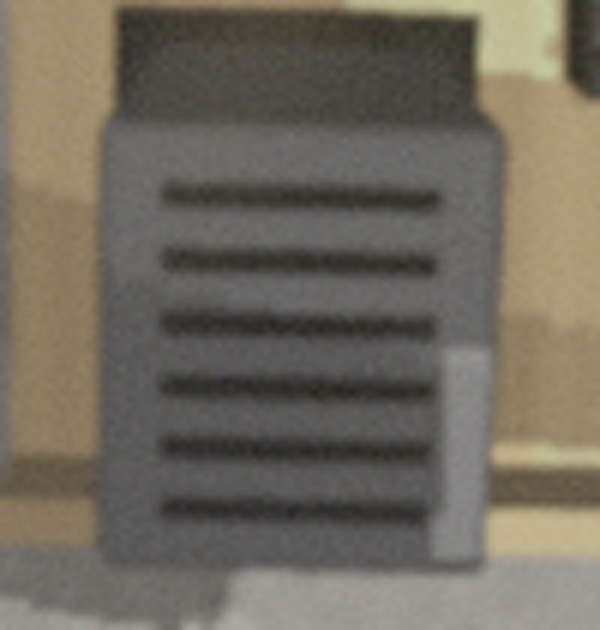

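```bash
python3 -c "
from h import *
m=np.load('pics/w4.npy',allow_pickle=True).item()
for n,uv,z in [('sup',[(103,127),(503,132),(485,568),(97,562)],.118),('sl',[(162,195),(440,199),(428,514),(162,507)],.118)]:
  P=onz(m,np.array(uv)/6+[235,145],z,True)[:,:2]; d=P[1]-P[0]+P[2]-P[3]; e=P[0]-P[3]+P[1]-P[2]
  print(n,P.round(4).tolist(),P.mean(0).round(4),np.degrees([np.arctan2(d[1],d[0]),np.arctan2(-e[0],e[1])]))"
python3 -m pendant '[{"x":0.3,"y":0,"z":2,"twist":0},{"x":0,"y":-0.2,"z":1.5,"twist":0},{"x":0,"y":0,"z":0,"twist":0},{"x":0,"y":0,"z":0,"twist":0}]' | sed -n 2p
python3 -c "
from h import *
move([.548,-.0557,.072],-.025)"
```

```text
sup [[0.5245, -0.0274], [0.5729, -0.0291], [0.5709, -0.0851], [0.5212, -0.0831]] [ 0.5474 -0.0562] [-2.12780219 -2.72400916]
sl [[0.5314, -0.0359], [0.5652, -0.0372], [0.5635, -0.0776], [0.5298, -0.0758]] [ 0.5475 -0.0566] [-2.51441061 -2.24149316]
tcp_pos: [0.5476, -0.0586, 0.0813]
tcp [ 0.5476 -0.0586  0.0813] yaw -1.91 shift cm [0.28 0.01 0.93] twist -0.008 q6 -0.31 w 0.0881 t 18.9 tilt [0.018 0.013] F [-0.1  0.1 -0.6]
```

```bash
python3 -m pendant '[{"x":0.25,"y":-0.1,"z":0.7,"twist":0.009},{"x":0,"y":0,"z":0,"twist":0},{"x":0,"y":0,"z":0,"twist":0}]' | sed -n 2p
python3 -c "
from h import *
move([.5476,-.0563,.072],-.042)"
```

```text
tcp_pos: [0.5476, -0.0561, 0.0751]
tcp [ 0.5476 -0.0561  0.0751] yaw -2.45 shift cm [-0.03 -0.01  0.31] twist -0.001 q6 -0.3 w 0.0881 t 19.275 tilt [0.02  0.013] F [-0.2 -0.2  0.1]
```

Well aligned; grip and lift, to mat spot A (.458, -.268).

```bash
python3 -m pendant '[{"x":0,"y":0,"z":0.2,"twist":0},{"x":0,"y":0,"z":0,"twist":0},{"x":0,"y":0,"z":0,"twist":0},{"x":0,"y":0,"z":0,"twist":0},{"x":0,"y":0,"z":0,"twist":0}]' 4.0 22
python3 -m pendant '[{"x":0,"y":0,"z":-4,"twist":0},{"x":0,"y":0,"z":-5,"twist":0},{"x":0,"y":0,"z":-5,"twist":0},{"x":0,"y":0,"z":0,"twist":0}]' | tail -5
python3 -c "
from h import *
move([.458,-.268,.21],-.025)"
```

```text
time_s: 19.9
tcp_pos: [0.5474, -0.056, 0.0732]
tcp_rot: [[0.042, 0.999, 0.019], [0.999, -0.043, 0.013], [0.013, 0.019, -1.0]]
ft_force: [-0.4, -0.2, 1.9]
gripper_width: 0.0499
time_s: 20.4
tcp_pos: [0.5426, -0.0572, 0.2135]
tcp_rot: [[0.043, 0.999, 0.013], [0.999, -0.043, 0.015], [0.015, 0.012, -1.0]]
ft_force: [0.6, -0.3, -3.5]
gripper_width: 0.0499
tcp [ 0.5426 -0.0572  0.2135] yaw -2.45 shift cm [-21.43  -7.56  -0.07] twist -0.018 q6 -0.3 w 0.0499 t 20.4 tilt [0.013 0.015] F [ 0.6 -0.3 -3.5]
```

```bash
python3 -m pendant '[{"x":-5.3,"y":-1.85,"z":0,"twist":0},{"x":-5.3,"y":-1.85,"z":0,"twist":0},{"x":-5.3,"y":-1.85,"z":0,"twist":0},{"x":-4.9,"y":-1.75,"z":0,"twist":0},{"x":0,"y":0,"z":0,"twist":0}]' | sed -n 2p
python3 -m pendant '[{"x":0,"y":0,"z":3,"twist":0},{"x":0,"y":0,"z":3,"twist":0},{"x":0,"y":0,"z":3,"twist":0},{"x":0,"y":0,"z":0,"twist":0},{"x":0,"y":0,"z":0,"twist":0}]' | sed -n 2p
python3 -c "
from h import *
move([.458,-.268,.066],-.025)"
```

```text
tcp_pos: [0.455, -0.2636, 0.1989]
tcp_pos: [0.4528, -0.2554, 0.1003]
tcp [ 0.4528 -0.2554  0.1003] yaw -2.25 shift cm [-1.35  0.58  3.39] twist -0.014 q6 -0.73 w 0.0497 t 21.65 tilt [-0.004  0.032] F [ 0.4 -0.1 -2.9]
```

```bash
python3 -m pendant '[{"x":-1.3,"y":0.5,"z":1.8,"twist":0},{"x":0,"y":0,"z":1.0,"twist":0},{"x":0,"y":0,"z":0,"twist":0},{"x":0,"y":0,"z":0,"twist":0}]' | sed -n 2p
python3 -c "
from h import *
move([.458,-.268,.066],-.025)"
```

```text
tcp_pos: [0.4595, -0.2679, 0.075]
tcp [ 0.4595 -0.2679  0.075 ] yaw -2.18 shift cm [-0.04 -0.15  0.9 ] twist -0.013 q6 -0.74 w 0.0501 t 22.15 tilt [0.    0.029] F [ 0.3  0.4 -3.4]
```

```bash
python3 -m pendant '[{"x":0,"y":-0.1,"z":0.7,"twist":0},{"x":0,"y":0,"z":0,"twist":0},{"x":0,"y":0,"z":0.15,"twist":0},{"x":0,"y":0,"z":0,"twist":0},{"x":0,"y":0,"z":0,"twist":0}]' | sed -n 2,4p
python3 -c "
from h import *
move([.458,-.268,.066],-.025)"
```

```text
tcp_pos: [0.4589, -0.2677, 0.0673]
tcp_rot: [[0.038, 0.999, 0.001], [0.999, -0.038, 0.028], [0.028, 0.0, -1.0]]
ft_force: [0.1, -0.0, -3.4]
tcp [ 0.4589 -0.2677  0.0673] yaw -2.16 shift cm [-0.04 -0.09  0.13] twist -0.013 q6 -0.74 w 0.05 t 22.775 tilt [0.001 0.028] F [ 0.1 -0.  -3.4]
```

```bash
python3 -m pendant '[{"x":0,"y":0,"z":0.2,"twist":0},{"x":0,"y":0,"z":0,"twist":0}]' | sed -n 2,4p
python3 -m pendant '[{"x":0,"y":0,"z":0,"twist":0},{"x":0,"y":0,"z":0,"twist":0},{"x":0,"y":0,"z":0,"twist":0},{"x":0,"y":0,"z":0,"twist":0}]' 8.8 | sed -n 2,5p
python3 -m pendant '[{"x":0,"y":0,"z":-5,"twist":0},{"x":0,"y":0,"z":-5,"twist":0},{"x":0,"y":0,"z":-3,"twist":0},{"x":4.5,"y":3,"z":0,"twist":0},{"x":4.5,"y":3,"z":0,"twist":0}]' | sed -n 2p
python3 -m pendant '[{"x":4.5,"y":3,"z":0,"twist":0},{"x":4.5,"y":3,"z":0,"twist":0},{"x":4.5,"y":3,"z":0,"twist":0},{"x":0,"y":0,"z":0,"twist":0},{"x":0,"y":0,"z":0,"twist":0}]' | sed -n 2p
python3 -c "
from h import *
move([.611,.026,.03],-.042);m,im=wrist('w5')
P=proj(m,[[.611,.026,.04]],True)[0]; print(P); x,y=P.astype(int); x0=x-100;y0=max(y-75,0); print(x0,y0)
cv2.imwrite('pics/w5s.png',cv2.resize(im[y0:y0+150,x0:x0+200,::-1],None,fx=4,fy=4,interpolation=2))"
```

```text
tcp_pos: [0.4592, -0.2678, 0.0659]
tcp_rot: [[0.038, 0.999, 0.002], [0.999, -0.038, 0.027], [0.027, 0.001, -1.0]]
ft_force: [-0.5, 0.5, -3.3]
tcp_pos: [0.4601, -0.2687, 0.0668]
tcp_rot: [[0.038, 0.999, 0.004], [0.999, -0.038, 0.025], [0.026, 0.003, -1.0]]
ft_force: [-0.8, 0.4, -0.2]
gripper_width: 0.0865
tcp_pos: [0.5231, -0.186, 0.2037]
tcp_pos: [0.623, -0.0484, 0.2082]
tcp [ 0.623  -0.0484  0.2082] yaw -2.37 shift cm [ 6.95 -1.61 17.98] twist 0.001 q6 -0.24 w 0.0879 t 24.775 tilt [0.006 0.024] F [-0.1  0.  -0.4]
[267.6958597  117.56232133]
167 42
```

View pics/w5s.png

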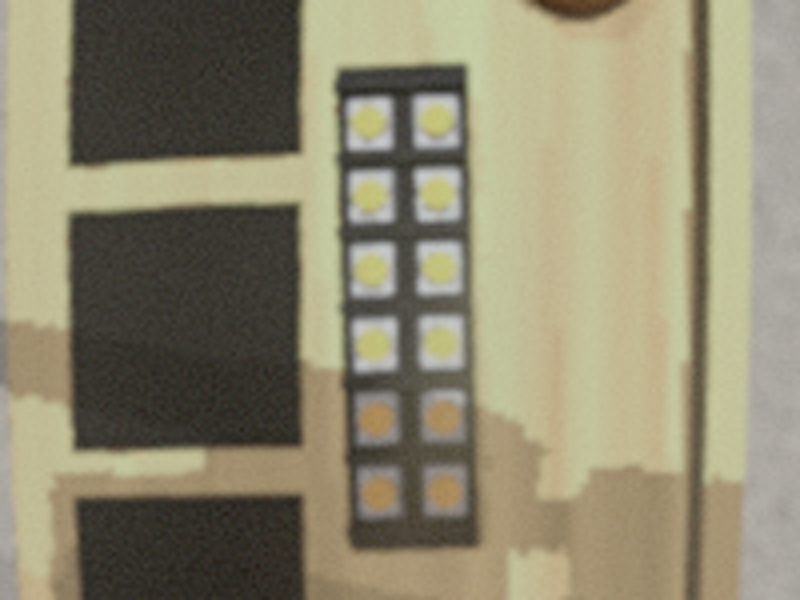

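```bash
python3 -c "
from h import *
m=np.load('pics/w5.npy',allow_pickle=True).item()
def f(n,uv,z):
  P=onz(m,np.array(uv)/4+[167,42],z,True)[:,:2]; d=P[1]-P[0]+P[2]-P[3]; e=P[0]-P[3]+P[1]-P[2]
  print(n,P.round(4).tolist(),P.mean(0).round(4),np.degrees([np.arctan2(d[1],d[0]),np.arctan2(-e[0],e[1])]),np.linalg.norm([d,e],axis=1)/2)
f('corn',[(338,72),(466,66),(477,544),(352,547)],.048)
f('corn',[(338,72),(466,66),(477,544),(352,547)],.040)
f('screw',[(369,121),(437,120),(446,492),(378,494)],.043)
f('pad',[(73,214),(299,205),(301,444),(75,448)],.012)"
```

```text
corn [[0.5985, 0.0822], [0.6285, 0.082], [0.6264, -0.0327], [0.5963, -0.0321]] [0.6124 0.0248] [-0.81298365 -1.09724045] [0.03003683 0.11447144]
corn [[0.5978, 0.0838], [0.6286, 0.0836], [0.6264, -0.034], [0.5955, -0.0334]] [0.6121 0.025 ] [-0.81298365 -1.09724045] [0.0308162  0.11744168]
screw [[0.605, 0.0705], [0.6211, 0.0698], [0.6194, -0.0204], [0.6029, -0.0202]] [0.6121 0.0249] [-1.61913759 -1.21657799] [0.01632575 0.09048249]
pad [[0.522, 0.0575], [0.5837, 0.0543], [0.5809, -0.0094], [0.5183, -0.0064]] [0.5512 0.024 ] [-2.89975466 -2.92364724] [0.06219393 0.06385971]
```

```bash
python3 -m pendant '[{"x":3.7,"y":-0.6,"z":3,"twist":-0.022},{"x":3.6,"y":-0.6,"z":3,"twist":0},{"x":0,"y":0,"z":4,"twist":0},{"x":0,"y":0,"z":0,"twist":0},{"x":0,"y":0,"z":0,"twist":0}]' 6.2 | sed -n 2p
python3 -c "
from h import *
move([.6121,.0250,.017],-.019)"
```

```text
tcp_pos: [0.6135, 0.0209, 0.1106]
tcp [0.6135 0.0209 0.1106] yaw -1.72 shift cm [ 0.19 -0.24  9.37] twist -0.011 q6 -0.15 w 0.062 t 25.45 tilt [0.01  0.022] F [0.7 0.2 0.2]
```

```bash
python3 -m pendant '[{"x":0.2,"y":-0.4,"z":2.5,"twist":-0.011},{"x":0,"y":-0.2,"z":2.5,"twist":0},{"x":0,"y":0,"z":0,"twist":0},{"x":0,"y":0,"z":0,"twist":0}]' 6.2 | sed -n 2p
python3 -c "
from h import *
move([.6121,.0250,.017],-.019)"
```

```text
tcp_pos: [0.614, 0.0196, 0.0689]
tcp [0.614  0.0196 0.0689] yaw -1.35 shift cm [ 0.42 -0.32  5.19] twist -0.005 q6 -0.16 w 0.0619 t 25.95 tilt [0.024 0.02 ] F [-0.3 -0.2  0.4]
```

```bash
python3 -m pendant '[{"x":0.4,"y":-0.5,"z":1.8,"twist":0},{"x":0,"y":-0.2,"z":1.2,"twist":0},{"x":0,"y":0,"z":0,"twist":0},{"x":0,"y":0,"z":0,"twist":0}]' 6.2 | sed -n 2p
python3 -c "
from h import *
move([.6121,.0250,.017],-.019)"
```

```text
tcp_pos: [0.6088, 0.0243, 0.0391]
tcp [0.6088 0.0243 0.0391] yaw -1.36 shift cm [0.03 0.27 2.22] twist -0.005 q6 -0.16 w 0.062 t 26.45 tilt [0.027 0.019] F [-0.5  0.2  0. ]
```

```bash
python3 -m pendant '[{"x":0.1,"y":0.05,"z":1.5,"twist":0},{"x":0,"y":0,"z":0,"twist":0},{"x":0,"y":0,"z":0,"twist":0}]' 6.2 | sed -n 2p
python3 -c "
from h import *
move([.6121,.0250,.017],-.019)"
```

```text
tcp_pos: [0.61, 0.0257, 0.0232]
tcp [0.61   0.0257 0.0232] yaw -1.36 shift cm [-0.08  0.19  0.62] twist -0.005 q6 -0.16 w 0.0619 t 26.825 tilt [0.027 0.019] F [0.1 0.6 0. ]
```

```bash
python3 -m pendant '[{"x":-0.05,"y":0.1,"z":0.45,"twist":0},{"x":0,"y":0,"z":0,"twist":0},{"x":0,"y":0,"z":0,"twist":0}]' 6.2 | sed -n 2p
python3 -m pendant '[{"x":0,"y":0,"z":0,"twist":0},{"x":0,"y":0,"z":0,"twist":0},{"x":0,"y":0,"z":0,"twist":0},{"x":0,"y":0,"z":0,"twist":0}]' 2.4 20
python3 -c "
from h import *
move([.6121,.0250,.017],-.019)"
```

```text
tcp_pos: [0.6115, 0.0252, 0.0187]
time_s: 27.7
tcp_pos: [0.6118, 0.0251, 0.0191]
tcp_rot: [[0.023, 0.999, 0.028], [1.0, -0.024, 0.019], [0.02, 0.028, -0.999]]
ft_force: [-0.5, 0.2, -0.0]
gripper_width: 0.0324
tcp [0.6118 0.0251 0.0191] yaw -1.35 shift cm [-0.02  0.03  0.21] twist -0.005 q6 -0.16 w 0.0324 t 27.7 tilt [0.028 0.019] F [-0.5  0.2 -0. ]
```

```bash
python3 -m pendant '[{"x":0,"y":0,"z":-3,"twist":0},{"x":0,"y":0,"z":-5,"twist":0},{"x":0,"y":0,"z":-5,"twist":0},{"x":5.6,"y":-1.1,"z":-1,"twist":0},{"x":5.6,"y":-1.1,"z":-1,"twist":0}]' | sed -n 2,5p
python3 -m pendant '[{"x":5.6,"y":-1.1,"z":0,"twist":0},{"x":5.6,"y":-1.1,"z":0,"twist":0},{"x":5.6,"y":-1.1,"z":0,"twist":0},{"x":0,"y":0,"z":0,"twist":0},{"x":0,"y":0,"z":0,"twist":-0.16}]' | sed -n 2p
python3 -m pendant '[{"x":0,"y":0,"z":0,"twist":-0.17},{"x":0,"y":0,"z":0,"twist":-0.17},{"x":0,"y":0,"z":0,"twist":-0.17},{"x":0,"y":0,"z":0,"twist":-0.17},{"x":0,"y":0,"z":0,"twist":-0.17}]' | sed -n 2p
python3 -m pendant '[{"x":0,"y":0,"z":0,"twist":-0.17},{"x":0,"y":0,"z":0,"twist":-0.17},{"x":0,"y":0,"z":0,"twist":-0.1},{"x":0,"y":0,"z":0,"twist":0},{"x":0,"y":0,"z":0,"twist":0}]' | sed -n 2,5p
python3 -c "
from h import *
move([.484,.318,.03],1.484);wrist('w6')"
```

```text
tcp_pos: [0.587, 0.1333, 0.1728]
tcp_rot: [[0.031, 0.999, 0.024], [0.999, -0.031, 0.02], [0.02, 0.023, -1.0]]
ft_force: [0.7, 0.5, -2.1]
gripper_width: 0.0318
tcp_pos: [0.5563, 0.3108, 0.1763]
tcp_pos: [0.5564, 0.3047, 0.1738]
tcp_pos: [0.5569, 0.2983, 0.1717]
tcp_rot: [[-0.994, 0.11, 0.018], [0.11, 0.994, 0.013], [-0.016, 0.015, -1.0]]
ft_force: [1.3, 0.9, -2.0]
gripper_width: 0.0319
tcp [0.5569 0.2983 0.1717] yaw 83.67 shift cm [ 7.69  0.94 14.06] twist -0.024 q6 -1.16 w 0.0319 t 30.2 tilt [0.018 0.013] F [ 1.3  0.9 -2. ]
```

View pics/w6.png

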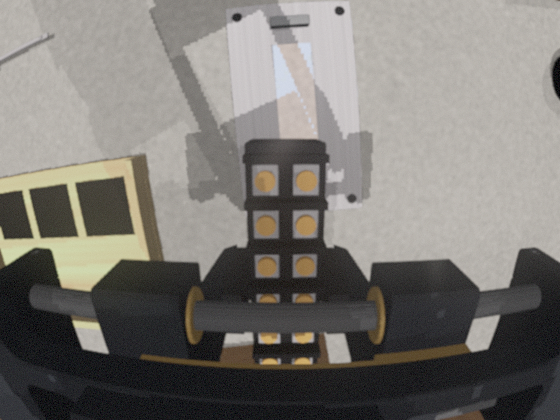

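```bash
python3 -c "
from h import *
m=np.load('pics/w6.npy',allow_pickle=True).item()
f=lambda n,uv,z:print(n,onz(m,uv,z,True)[:,:2].round(4).tolist(),onz(m,uv,z,True)[:,:2].mean(0).round(4))
f('holes',[(237,17),(352,198)],.005)
f('hole3',[(340,11)],.005)
f('corners',[(229,10),(361,207)],.005);f('c3',[(352,2)],.005)
f('patch',[(276,42),(311,41)],.005)
f('edgeR',[(311,41),(317,138)],.005)
f('edgeL',[(276,42),(279,138)],.005)
f('stop',[(271,16),(308,14),(309,25),(271,27)],.017)
im=cv2.imread('pics/w6.png')[0:215,215:375]; cv2.imwrite('pics/w6s.png',cv2.resize(im,None,fx=2.75,fy=2.75,interpolation=2))
im=cv2.imread('pics/w6.png')[0:60,220:365]; cv2.imwrite('pics/w6s.png',cv2.resize(im,None,fx=5.5,fy=5.5,interpolation=2))"
```

```text
holes [[0.3857, 0.2734], [0.5767, 0.3662]] [0.4812 0.3198]
hole3 [[0.3893, 0.3719]] [0.3893 0.3719]
corners [[0.377, 0.2664], [0.5873, 0.3752]] [0.4821 0.3208]
c3 [[0.3799, 0.3851]] [0.3799 0.3851]
patch [[0.4163, 0.3073], [0.4186, 0.3402]] [0.4174 0.3238]
edgeR [[0.4186, 0.3402], [0.5131, 0.336]] [0.4658 0.3381]
edgeL [[0.4163, 0.3073], [0.5093, 0.2997]] [0.4628 0.3035]
stop [[0.3929, 0.3054], [0.3943, 0.3392], [0.4053, 0.3388], [0.4038, 0.3042]] [0.3991 0.3219]
```

View pics/w6s.png

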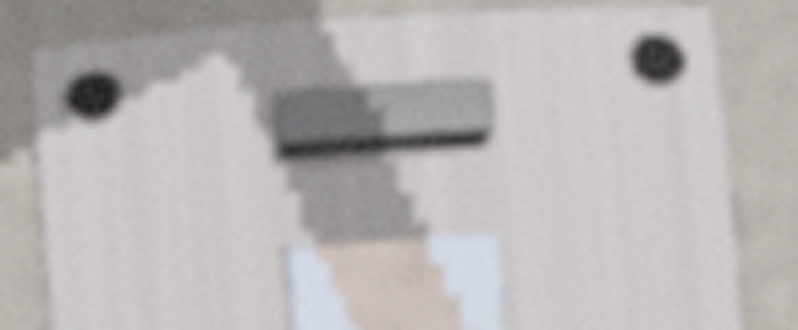

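```bash
cat > fit.py <<'E'
from h import *
from scipy.optimize import least_squares
def run(m,pts,fish,p0=(.482,.32,-.05)):
    def g(p,full=False):
        c,s=np.cos(p[2]),np.sin(p[2]); r=[]
        for (u,v),(x,y,z) in pts:
            if x is None: x,y=np.sign(y[0])*p[3],np.sign(y[1])*p[4]
            q=proj(m,[[p[0]+c*x-s*y,p[1]+s*x+c*y,z]],fish)[0]; r+= [q[0]-u,q[1]-v]
        return np.array(r)
    o=least_squares(g,list(p0)+[.095,.05],loss="soft_l1"); print(o.x.round(4),np.degrees(o.x[2]).round(2)); print(o.fun.reshape(-1,2).round(1).tolist())
m=np.load('pics/w6.npy',allow_pickle=True).item()
w=lambda u,v:(u/5.5+220,v/5.5)
pts=[(w(93,95),(None,(-1,-1),.005)),(w(657,59),(None,(-1,1),.005)),((352,198),(None,(1,1),.005)),
(w(35,45),(-.105,-.06,.005)),(w(712,5),(-.105,.06,.005)),((361,207),(.105,.06,.005)),
(w(287,243),(-.062,-.018,.005)),(w(500,235),(-.062,.018,.005)),
(w(277,97),(-.088,-.018,.017)),(w(491,80),(-.088,.018,.017)),(w(489,132),(-.078,.018,.017)),(w(278,146),(-.078,-.018,.017))]
run(m,pts,True)
ms=optics.camera_model("scene")
c=lambda u,v:(u/2.6+120,v/2.6+160)
run(ms,[(c(638,20),(-.105,-.06,.005)),(c(740,17),(-.105,.06,.005)),(c(774,174),(.105,.06,.005)),(c(664,178),(.105,-.06,.005)),
(c(679,50),(-.062,-.018,.005)),(c(708,48),(-.062,.018,.005)),(c(728,138),(.062,.018,.005)),(c(694,140),(.062,-.018,.005)),
(c(647,28),(None,(-1,-1),.005)),(c(733,24),(None,(-1,1),.005)),(c(765,163),(None,(1,1),.005)),(c(672,167),(None,(1,-1),.005))],False)
E
python3 fit.py
```

```text
[ 0.4815  0.3195 -0.0322  0.094   0.0493] -1.84
[[0.0, 0.1], [0.5, 0.2], [-0.5, 0.4], [-1.2, 0.3], [0.2, -0.1], [0.8, 0.9], [0.1, 0.9], [-0.5, -0.1], [-0.5, -1.4], [-0.1, -0.8], [1.2, -0.3], [0.1, -0.4]]
[ 0.4832  0.3207 -0.0343  0.0937  0.049 ] -1.97
[[-0.9, 0.1], [0.2, -0.1], [0.9, -0.6], [-0.7, -0.6], [-0.3, -0.4], [0.8, -0.1], [0.5, 0.7], [0.6, 0.4], [-0.1, -0.1], [-0.1, 0.3], [-0.4, 0.3], [-0.4, 0.0]]
```

```bash
python3 -m pendant '[{"x":3.9,"y":1.1,"z":0,"twist":-0.08},{"x":3.6,"y":0.8,"z":0,"twist":0},{"x":0,"y":0,"z":0,"twist":0},{"x":0,"y":0,"z":0,"twist":0}]' | sed -n 2p
python3 -c "
from h import *
move([.482,.32,.013],1.538)"
```

```text
tcp_pos: [0.4831, 0.3223, 0.1708]
tcp [0.4831 0.3223 0.1708] yaw 88.08 shift cm [ 0.4  -0.45 15.77] twist -0.001 q6 -1.16 w 0.0319 t 30.75 tilt [0.019 0.013] F [-0.   0.6 -1.5]
```

```bash
python3 -m pendant '[{"x":0.2,"y":-0.2,"z":4,"twist":0},{"x":0.2,"y":-0.2,"z":4,"twist":0},{"x":0,"y":0,"z":3,"twist":0},{"x":0,"y":0,"z":0,"twist":0},{"x":0,"y":0,"z":0,"twist":0}]' | sed -n 2p
python3 -c "
from h import *
move([.482,.32,.013],1.538)"
```

```text
tcp_pos: [0.4886, 0.3192, 0.0609]
tcp [0.4886 0.3192 0.0609] yaw 87.75 shift cm [ 0.79 -0.02  4.77] twist -0.007 q6 -1.16 w 0.0319 t 31.375 tilt [0.027 0.015] F [ 0.9 -0.  -0.6]
```

```bash
python3 -m pendant '[{"x":0.8,"y":0.05,"z":2,"twist":-0.007},{"x":0.1,"y":0,"z":1.2,"twist":0},{"x":0,"y":0,"z":0,"twist":0},{"x":0,"y":0,"z":0,"twist":0}]' | sed -n 2p
python3 -c "
from h import *
move([.482,.32,.013],1.538)"
```

```text
tcp_pos: [0.4858, 0.322, 0.0338]
tcp [0.4858 0.322  0.0338] yaw 88.1 shift cm [ 0.44 -0.25  2.06] twist -0.0 q6 -1.16 w 0.0319 t 31.875 tilt [0.036 0.019] F [-0.2 -0.5 -1.4]
```

```bash
python3 -m pendant '[{"x":0.4,"y":-0.2,"z":1.2,"twist":0},{"x":0,"y":0,"z":0,"twist":0},{"x":0,"y":0,"z":0,"twist":0}]' | sed -n 2,4p
python3 -c "
from h import *
move([.482,.32,.013],1.538)"
```

```text
tcp_pos: [0.4828, 0.3205, 0.022]
tcp_rot: [[-0.999, 0.033, 0.038], [0.034, 0.999, 0.02], [-0.037, 0.021, -0.999]]
ft_force: [0.5, 0.2, -1.9]
tcp [0.4828 0.3205 0.022 ] yaw 88.09 shift cm [ 0.12 -0.07  0.89] twist -0.001 q6 -1.16 w 0.0319 t 32.25 tilt [0.038 0.02 ] F [ 0.5  0.2 -1.9]
```

```bash
python3 -m pendant '[{"x":0.05,"y":-0.05,"z":0.5,"twist":0},{"x":0.05,"y":0,"z":0.2,"twist":0},{"x":0,"y":0,"z":0,"twist":0}]' | sed -n 2,4p
python3 -m pendant '[{"x":0,"y":0,"z":0.2,"twist":0},{"x":0,"y":0,"z":0,"twist":0}]' | sed -n 2,4p
python3 -c "
from h import *
move([.482,.32,.013],1.538)"
```

```text
tcp_pos: [0.4824, 0.3203, 0.0149]
tcp_rot: [[-0.999, 0.033, 0.039], [0.034, 0.999, 0.02], [-0.038, 0.021, -0.999]]
ft_force: [-1.2, -0.4, 0.8]
tcp_pos: [0.4829, 0.3202, 0.0132]
tcp_rot: [[-0.999, 0.033, 0.039], [0.034, 0.999, 0.02], [-0.039, 0.021, -0.999]]
ft_force: [-0.4, -0.8, -0.3]
tcp [0.4829 0.3202 0.0132] yaw 88.11 shift cm [ 0.09 -0.02  0.01] twist -0.0 q6 -1.16 w 0.0318 t 32.875 tilt [0.039 0.02 ] F [-0.4 -0.8 -0.3]
```

```bash
python3 -m pendant '[{"x":0.1,"y":0,"z":0,"twist":0},{"x":0,"y":0,"z":0.1,"twist":0},{"x":0,"y":0,"z":0,"twist":0}]' | sed -n 2,4p
python3 -m pendant '[{"x":0,"y":0,"z":0,"twist":0},{"x":0,"y":0,"z":0,"twist":0},{"x":0,"y":0,"z":0,"twist":0},{"x":0,"y":0,"z":0,"twist":0}]' 6 | sed -n 2,5p
python3 -m pendant '[{"x":0,"y":0,"z":-3,"twist":0},{"x":0,"y":0,"z":-5,"twist":0},{"x":0,"y":0,"z":-6,"twist":0},{"x":-5,"y":0,"z":-2,"twist":0},{"x":-5,"y":0,"z":0,"twist":0}]' | sed -n 2p
python3 -m pendant '[{"x":0,"y":0,"z":0,"twist":0},{"x":0,"y":0,"z":0,"twist":0}]' 8.8 | sed -n 2p
python3 -c "
from h import *
move([.482,.32,.013],1.538);m,im=wrist('w7')
P=proj(m,[[.482,.32,.03]],True)[0]; print(P); x,y=P.astype(int); x0=x-90;y0=max(y-120,0); print(x0,y0)
cv2.imwrite('pics/w7s.png',cv2.resize(im[y0:y0+200,x0:x0+180,::-1],None,fx=3,fy=3,interpolation=2))"
```

```text
tcp_pos: [0.4825, 0.3203, 0.0126]
tcp_rot: [[-0.999, 0.033, 0.04], [0.034, 0.999, 0.02], [-0.04, 0.021, -0.999]]
ft_force: [-0.6, -1.4, 1.5]
tcp_pos: [0.482, 0.3206, 0.0122]
tcp_rot: [[-0.999, 0.033, 0.04], [0.034, 0.999, 0.02], [-0.039, 0.021, -0.999]]
ft_force: [-0.4, -0.1, 0.9]
gripper_width: 0.0601
tcp_pos: [0.574, 0.3146, 0.1807]
tcp_pos: [0.576, 0.3138, 0.1806]
tcp [0.576  0.3138 0.1806] yaw 88.15 shift cm [10.04 -0.04 16.39] twist 0.001 q6 -1.23 w 0.0778 t 34.625 tilt [0.038 0.02 ] F [-0.7  0.   0.5]
[285.71927916  84.53040441]
195 0
```

View pics/w7s.png

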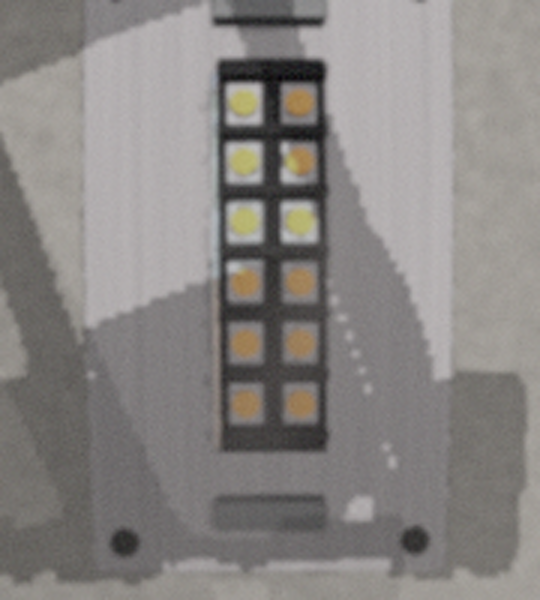

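```bash
python3 -c "
from h import *
m=np.load('pics/w7.npy',allow_pickle=True).item()
f=lambda uv,z:onz(m,np.array(uv)/3+[195,0],z,True)[:,:2]
P=f([(243,102),(300,102),(299,404),(245,404)],.036);print(P.mean(0))
print(P[3]-P[0],P[2]-P[1])
S=f([(213,17),(325,17),(325,497),(213,497)],.017);print(S.mean(0),S[3]-S[0],S[2]-S[1])
H=f([(124,543),(414,540)],.005);print(H)"
python3 -c "
from h import *
move([.459,-.268,.2],-.04)"
```

```text
[0.48171868 0.31975808]
[ 0.09026159 -0.00248644] [ 0.09035893 -0.00303665]
[0.48100435 0.31938744] [ 0.15475673 -0.0055964 ] [ 0.15516709 -0.00443337]
[[0.57452729 0.26760577]
 [0.57715918 0.36575692]]
tcp [0.576  0.3138 0.1806] yaw 88.17 shift cm [  9.7  -58.47  -3.53] twist -1.563 q6 -1.23 w 0.0815 t 34.675 tilt [0.039 0.02 ] F [-0.   0.1  0.2]
```

```bash
python3 -m pendant '[{"x":0,"y":0,"z":-1,"twist":0.17},{"x":0,"y":0,"z":-1,"twist":0.17},{"x":0,"y":0,"z":-1,"twist":0.17},{"x":0,"y":0,"z":0,"twist":0.17},{"x":0,"y":0,"z":0,"twist":0.17}]' 8.8| sed -n 2p
python3 -m pendant '[{"x":0,"y":0,"z":0,"twist":0.17},{"x":0,"y":0,"z":0,"twist":0.17},{"x":0,"y":0,"z":0,"twist":0.17},{"x":0,"y":0,"z":0,"twist":0.1},{"x":0,"y":0,"z":0,"twist":0}]' | sed -n 2,3p
python3 -m pendant '[{"x":-5.5,"y":-1.1,"z":0,"twist":0},{"x":-5.5,"y":-1.1,"z":0,"twist":0},{"x":-5.5,"y":-1.1,"z":0,"twist":0},{"x":-5.5,"y":-1.1,"z":0,"twist":0},{"x":-5.5,"y":-1.1,"z":0,"twist":0}]' | sed -n 2p
python3 -m pendant '[{"x":-5.5,"y":-1.1,"z":0,"twist":0},{"x":-5.5,"y":-1.1,"z":0,"twist":0},{"x":-5.5,"y":-1.1,"z":0,"twist":0},{"x":0,"y":0,"z":0,"twist":0},{"x":0,"y":0,"z":0,"twist":0}]' | sed -n 2p
python3 -c "
from h import *
move([.4592,-.2678,.0665],-.038)"
```

```text
tcp_pos: [0.5668, 0.3143, 0.2084]
tcp_pos: [0.5589, 0.3156, 0.2059]
tcp_rot: [[-0.04, 0.999, 0.024], [0.999, 0.04, 0.016], [0.015, 0.024, -1.0]]
tcp_pos: [0.5121, 0.0363, 0.1991]
tcp_pos: [0.4858, -0.1361, 0.1954]
tcp [ 0.4858 -0.1361  0.1954] yaw 4.07 shift cm [-13.14  -3.89  12.61] twist 0.109 q6 -0.61 w 0.0881 t 37.175 tilt [0.023 0.017] F [0.6 0.2 0.4]
```

```bash
python3 -m pendant '[{"x":0,"y":0,"z":0,"twist":0.109},{"x":-4.4,"y":-1.0,"z":0,"twist":0},{"x":-4.4,"y":-1.0,"z":0,"twist":0},{"x":-4.0,"y":-0.9,"z":0,"twist":0},{"x":0,"y":0,"z":0,"twist":0}]' | sed -n 2p
python3 -m pendant '[{"x":0,"y":0,"z":3,"twist":0},{"x":0,"y":0,"z":0,"twist":0},{"x":0,"y":0,"z":0,"twist":0}]' | sed -n 2p
python3 -c "
from h import *
move([.4592,-.2678,.0665],-.038)"
```

```text
tcp_pos: [0.4541, -0.256, 0.1921]
tcp_pos: [0.4568, -0.2504, 0.1626]
tcp [ 0.4568 -0.2504  0.1626] yaw -0.86 shift cm [-1.94  0.04  9.58] twist 0.023 q6 -0.75 w 0.0885 t 38.175 tilt [0.023 0.02 ] F [ 0.7  0.2 -0.6]
```

```bash
python3 -m pendant '[{"x":-1.6,"y":0,"z":3,"twist":0.023},{"x":0,"y":-0.1,"z":3,"twist":0},{"x":0,"y":0,"z":0,"twist":0},{"x":0,"y":0,"z":0,"twist":0}]' | sed -n 2p
python3 -c "
from h import *
move([.4592,-.2678,.0665],-.038)"
```

```text
tcp_pos: [0.4612, -0.2648, 0.107]
tcp [ 0.4612 -0.2648  0.107 ] yaw -1.9 shift cm [-0.38 -0.31  4.04] twist 0.005 q6 -0.75 w 0.0883 t 38.675 tilt [0.03  0.015] F [ 0.9  0.5 -0. ]
```

```bash
python3 -m pendant '[{"x":-0.4,"y":-0.4,"z":2,"twist":0.005},{"x":0,"y":-0.2,"z":1.3,"twist":0},{"x":0,"y":0,"z":0,"twist":0},{"x":0,"y":0,"z":0,"twist":0}]' | sed -n 2p
python3 -c "
from h import *
move([.4592,-.2678,.0665],-.038)"
```

```text
tcp_pos: [0.4593, -0.2697, 0.0786]
tcp [ 0.4593 -0.2697  0.0786] yaw -2.09 shift cm [ 0.18 -0.06  1.21] twist 0.002 q6 -0.76 w 0.0879 t 39.175 tilt [0.036 0.009] F [ 0.1  1.  -0.1]
```

```bash
python3 -m pendant '[{"x":0.15,"y":-0.15,"z":0.95,"twist":0},{"x":0,"y":0,"z":0,"twist":0},{"x":0,"y":0,"z":0,"twist":0}]' | sed -n 2p
python3 -c "
from h import *
move([.4592,-.2678,.0665],-.038)"
```

```text
tcp_pos: [0.4587, -0.2683, 0.0695]
tcp [ 0.4587 -0.2683  0.0695] yaw -2.07 shift cm [0.05 0.04 0.3 ] twist 0.002 q6 -0.76 w 0.0879 t 39.55 tilt [0.037 0.008] F [-0.1  0.5  0.3]
```

```bash
python3 -m pendant '[{"x":0,"y":0,"z":0,"twist":0},{"x":0,"y":0,"z":0,"twist":0},{"x":0,"y":0,"z":0,"twist":0},{"x":0,"y":0,"z":0,"twist":0},{"x":0,"y":0,"z":0,"twist":0}]' 4 22 | sed -n 2,5p
python3 -m pendant '[{"x":0,"y":0,"z":-4,"twist":0},{"x":0,"y":0,"z":-5,"twist":0},{"x":0,"y":0,"z":-5,"twist":0},{"x":0,"y":0,"z":0,"twist":0}]' | sed -n 2p
python3 -c "
from h import *
move([.5474,-.056,.2],-.042)"
```

```text
tcp_pos: [0.4588, -0.2684, 0.0698]
tcp_rot: [[0.036, 0.999, 0.037], [0.999, -0.036, 0.008], [0.009, 0.037, -0.999]]
ft_force: [-0.9, 0.2, 0.4]
gripper_width: 0.05
tcp_pos: [0.4515, -0.2678, 0.2099]
tcp [ 0.4515 -0.2678  0.2099] yaw -2.09 shift cm [21.5   8.78  1.59] twist 0.006 q6 -0.75 w 0.0501 t 40.675 tilt [0.032 0.014] F [ 0.2 -0.9 -2.9]
```

```bash
python3 -m pendant '[{"x":5.3,"y":2.1,"z":0,"twist":0},{"x":5.3,"y":2.1,"z":0,"twist":0},{"x":5.3,"y":2.1,"z":0,"twist":0},{"x":4.8,"y":2.0,"z":0,"twist":0},{"x":0,"y":0,"z":0,"twist":0}]' | sed -n 2p
python3 -m pendant '[{"x":0,"y":0,"z":3,"twist":0},{"x":0,"y":0,"z":0,"twist":0},{"x":0,"y":0,"z":0,"twist":0}]' | sed -n 2p
python3 -c "
from h import *
move([.5475,-.0566,.0775],-.042)"
```

```text
tcp_pos: [0.5394, -0.0572, 0.2052]
tcp_pos: [0.5373, -0.057, 0.1709]
tcp [ 0.5373 -0.057   0.1709] yaw -2.3 shift cm [-0.12  0.91  9.35] twist 0.002 q6 -0.31 w 0.0496 t 41.675 tilt [0.012 0.021] F [ 0.5 -0.  -3.6]
```

```bash
python3 -m pendant '[{"x":0,"y":0.5,"z":3,"twist":0},{"x":0,"y":0.2,"z":2.5,"twist":0},{"x":0,"y":0,"z":0,"twist":0},{"x":0,"y":0,"z":0,"twist":0}]' | sed -n 2p
python3 -c "
from h import *
move([.5475,-.0566,.0775],-.042)"
```

```text
tcp_pos: [0.5472, -0.0598, 0.1191]
tcp [ 0.5472 -0.0598  0.1191] yaw -2.52 shift cm [ 0.24 -0.06  4.16] twist -0.002 q6 -0.31 w 0.0498 t 42.175 tilt [0.018 0.018] F [-0.3  0.1 -3. ]
```

```bash
python3 -m pendant '[{"x":0.25,"y":-0.1,"z":1.7,"twist":0},{"x":0.05,"y":-0.2,"z":1.4,"twist":0},{"x":0,"y":0,"z":0,"twist":0},{"x":0,"y":0,"z":0,"twist":0}]' | sed -n 2p
python3 -c "
from h import *
move([.5475,-.0566,.0775],-.042)"
```

```text
tcp_pos: [0.5457, -0.0564, 0.0881]
tcp [ 0.5457 -0.0564  0.0881] yaw -2.52 shift cm [-0.04  0.16  1.06] twist -0.002 q6 -0.3 w 0.0497 t 42.675 tilt [0.021 0.017] F [ 0.1 -0.3 -3.1]
```

```bash
python3 -m pendant '[{"x":-0.1,"y":0.25,"z":0.7,"twist":0},{"x":0,"y":0,"z":0,"twist":0},{"x":0,"y":0,"z":0,"twist":0}]' | sed -n 2p
python3 -c "
from h import *
move([.5485,-.0572,.0775],-.042)"
```

```text
tcp_pos: [0.5491, -0.0576, 0.0812]
tcp [ 0.5491 -0.0576  0.0812] yaw -2.52 shift cm [ 0.03 -0.07  0.37] twist -0.002 q6 -0.3 w 0.0501 t 43.05 tilt [0.022 0.017] F [ 0.4 -0.6 -4.4]
```

```bash
python3 -m pendant '[{"x":0.03,"y":-0.05,"z":0.25,"twist":0},{"x":0,"y":0,"z":0,"twist":0},{"x":0,"y":0,"z":0,"twist":0}]' | sed -n 2,4p
python3 -m pendant '[{"x":0,"y":0,"z":0.15,"twist":0},{"x":0,"y":0,"z":0,"twist":0}]' | sed -n 2,4p
python3 -c "
from h import *
move([.5485,-.0572,.0775],-.042)"
```

```text
tcp_pos: [0.5488, -0.0572, 0.0788]
tcp_rot: [[0.044, 0.999, 0.022], [0.999, -0.044, 0.017], [0.017, 0.021, -1.0]]
ft_force: [0.5, 1.1, -3.3]
tcp_pos: [0.549, -0.0572, 0.0778]
tcp_rot: [[0.043, 0.999, 0.023], [0.999, -0.044, 0.016], [0.017, 0.022, -1.0]]
ft_force: [-0.6, -0.2, -2.8]
tcp [ 0.549  -0.0572  0.0778] yaw -2.51 shift cm [-0.01 -0.05  0.03] twist -0.002 q6 -0.3 w 0.05 t 43.675 tilt [0.023 0.016] F [-0.6 -0.2 -2.8]
```

```bash
python3 -m pendant '[{"x":0,"y":-0.05,"z":0.15,"twist":0},{"x":0,"y":0,"z":0,"twist":0}]' | sed -n 2,4p
python3 -m pendant '[{"x":0,"y":0,"z":0,"twist":0},{"x":0,"y":0,"z":0,"twist":0},{"x":0,"y":0,"z":0,"twist":0},{"x":0,"y":0,"z":0,"twist":0}]' 8.8 | sed -n 2,5p
python3 -m pendant '[{"x":0,"y":0,"z":-5,"twist":0},{"x":0,"y":0,"z":-5,"twist":0},{"x":0,"y":0,"z":-3,"twist":0},{"x":0,"y":0,"z":0,"twist":0}]' | sed -n 2p
python3 -c "
from h import *
move([.5347,-.3416,.2],-.02)"
```

```text
tcp_pos: [0.5493, -0.0571, 0.0779]
tcp_rot: [[0.043, 0.999, 0.024], [0.999, -0.044, 0.016], [0.017, 0.023, -1.0]]
ft_force: [-1.0, -0.2, -3.8]
tcp_pos: [0.5503, -0.0576, 0.0785]
tcp_rot: [[0.043, 0.999, 0.026], [0.999, -0.044, 0.015], [0.017, 0.026, -1.0]]
ft_force: [-0.6, -0.7, 0.8]
gripper_width: 0.087
tcp_pos: [0.5463, -0.0596, 0.2109]
tcp [ 0.5463 -0.0596  0.2109] yaw -2.52 shift cm [-28.24   0.06   0.61] twist -0.024 q6 -0.3 w 0.088 t 44.925 tilt [0.024 0.016] F [-0.5 -0.3 -0.5]
```

```bash
python3 -m pendant '[{"x":-5.6,"y":0,"z":0,"twist":-0.024},{"x":-5.6,"y":0,"z":0,"twist":0},{"x":-5.6,"y":0,"z":0,"twist":0},{"x":-5.6,"y":0,"z":0,"twist":0},{"x":-5.0,"y":0,"z":0,"twist":0}]' | sed -n 2p
python3 -m pendant '[{"x":0,"y":0,"z":0,"twist":0},{"x":0,"y":0,"z":3,"twist":0},{"x":0,"y":0,"z":0,"twist":0},{"x":0,"y":0,"z":0,"twist":0}]' | sed -n 2p
python3 -c "
from h import *
move([.5347,-.3416,.072],-.02)"
```

```text
tcp_pos: [0.5382, -0.3351, 0.197]
tcp_pos: [0.5362, -0.3344, 0.1606]
tcp [ 0.5362 -0.3344  0.1606] yaw -0.92 shift cm [-0.97 -0.24  8.83] twist 0.004 q6 -0.75 w 0.0883 t 46.05 tilt [0.012 0.029] F [-0.4 -0.1  0.3]
```

```bash
python3 -m pendant '[{"x":-1.0,"y":-0.2,"z":2.5,"twist":0},{"x":0,"y":-0.1,"z":2.5,"twist":0},{"x":0,"y":0,"z":0,"twist":0},{"x":0,"y":0,"z":0,"twist":0}]' | sed -n 2p
python3 -c "
from h import *
move([.5347,-.3416,.072],-.02)"
```

```text
tcp_pos: [0.5369, -0.3422, 0.1147]
tcp [ 0.5369 -0.3422  0.1147] yaw -0.69 shift cm [-0.05 -0.29  4.27] twist 0.008 q6 -0.77 w 0.0878 t 46.55 tilt [0.017 0.024] F [1.2 0.9 0.5]
```

```bash
python3 -m pendant '[{"x":0,"y":-0.3,"z":1.8,"twist":0.008},{"x":0,"y":-0.2,"z":1.5,"twist":0},{"x":0,"y":0,"z":0,"twist":0},{"x":0,"y":0,"z":0,"twist":0}]' | sed -n 2p
python3 -c "
from h import *
move([.5347,-.3416,.072],-.02)"
```

```text
tcp_pos: [0.533, -0.3416, 0.0815]
tcp [ 0.533  -0.3416  0.0815] yaw -1.16 shift cm [-0.02  0.15  0.95] twist -0.0 q6 -0.77 w 0.0879 t 47.05 tilt [0.019 0.022] F [-0.4  0.1  0.8]
```

```bash
python3 -m pendant '[{"x":0,"y":0.15,"z":0.9,"twist":0},{"x":0,"y":0,"z":0,"twist":0},{"x":0,"y":0,"z":0,"twist":0}]' | sed -n 2p
python3 -m pendant '[{"x":0,"y":0,"z":0,"twist":0},{"x":0,"y":0,"z":0,"twist":0},{"x":0,"y":0,"z":0,"twist":0},{"x":0,"y":0,"z":0,"twist":0},{"x":0,"y":0,"z":0,"twist":0}]' 4.2 20 | sed -n 2,5p
python3 -m pendant '[{"x":0,"y":0,"z":-5,"twist":0},{"x":0,"y":0,"z":-5,"twist":0},{"x":0,"y":0,"z":-5,"twist":0},{"x":0,"y":0,"z":0,"twist":0}]' | sed -n 2,5p
python3 -c "
from h import *
move([.5504,.023,.21],-.029)"
```

```text
tcp_pos: [0.5352, -0.3418, 0.0724]
tcp_pos: [0.5351, -0.342, 0.073]
tcp_rot: [[0.02, 1.0, 0.02], [1.0, -0.02, 0.021], [0.022, 0.019, -1.0]]
ft_force: [0.1, 0.3, -0.3]
gripper_width: 0.052
tcp_pos: [0.5306, -0.3436, 0.2226]
tcp_rot: [[0.02, 1.0, 0.015], [0.999, -0.02, 0.027], [0.027, 0.014, -1.0]]
ft_force: [-0.7, 0.2, -4.0]
gripper_width: 0.0516
tcp [ 0.5306 -0.3436  0.2226] yaw -1.16 shift cm [36.65  1.21  2.27] twist 0.009 q6 -0.76 w 0.0516 t 48.55 tilt [0.015 0.027] F [-0.7  0.2 -4. ]
```

```bash
python3 -m pendant '[{"x":5.9,"y":0.2,"z":-0.3,"twist":0.009},{"x":5.9,"y":0.2,"z":-0.3,"twist":0},{"x":5.9,"y":0.2,"z":-0.3,"twist":0},{"x":5.9,"y":0.2,"z":-0.3,"twist":0},{"x":5.9,"y":0.2,"z":0,"twist":0}]' | sed -n 2p
python3 -m pendant '[{"x":5.9,"y":0.2,"z":0,"twist":0},{"x":0,"y":0,"z":0,"twist":0},{"x":0,"y":0,"z":0,"twist":0}]' | sed -n 2p
python3 -c "
from h import *
move([.5504,.0216,.081],-.029)"
```

```text
tcp_pos: [0.5443, -0.0431, 0.2312]
tcp_pos: [0.5446, 0.0226, 0.2262]
tcp [0.5446 0.0226 0.2262] yaw -1.82 shift cm [-0.62  0.73 14.5 ] twist -0.003 q6 -0.17 w 0.0516 t 49.55 tilt [-0.009  0.037] F [ 0.4 -0.6 -3.2]
```

```bash
python3 -m pendant '[{"x":-0.2,"y":0.2,"z":4,"twist":0},{"x":-0.2,"y":0.1,"z":4,"twist":0},{"x":0,"y":0,"z":2.5,"twist":0},{"x":0,"y":0,"z":0,"twist":0},{"x":0,"y":0,"z":0,"twist":0}]' | sed -n 2p
python3 -c "
from h import *
move([.5515,.0203,.081],-.029)"
```

```text
tcp_pos: [0.5454, 0.0159, 0.1152]
tcp [0.5454 0.0159 0.1152] yaw -2.32 shift cm [0.34 0.64 3.43] twist -0.012 q6 -0.18 w 0.0513 t 50.175 tilt [-0.012  0.037] F [-0.2 -0.3 -3.6]
```

```bash
python3 -m pendant '[{"x":0.35,"y":0.7,"z":1.4,"twist":-0.012},{"x":0.05,"y":0,"z":1.0,"twist":0},{"x":0,"y":0,"z":0,"twist":0},{"x":0,"y":0,"z":0,"twist":0}]' | sed -n 2p
python3 -c "
from h import *
move([.5527,.0205,.081],-.029)"
```

```text
tcp_pos: [0.5547, 0.02, 0.0921]
tcp [0.5547 0.02   0.0921] yaw -1.62 shift cm [ 0.01 -0.19  1.11] twist 0.001 q6 -0.19 w 0.0518 t 50.675 tilt [-0.008  0.036] F [-0.1  0.1 -2.2]
```

```bash
python3 -m pendant '[{"x":0.05,"y":-0.25,"z":0.8,"twist":0},{"x":0,"y":0,"z":0,"twist":0},{"x":0,"y":0,"z":0,"twist":0}]' | sed -n 2p
python3 -c "
from h import *
move([.5524,.0205,.081],-.029)"
```

```text
tcp_pos: [0.5522, 0.021, 0.0841]
tcp [0.5522 0.021  0.0841] yaw -1.6 shift cm [-0.06  0.03  0.31] twist 0.001 q6 -0.19 w 0.0518 t 51.05 tilt [-0.007  0.036] F [ 0.2  0.4 -3.7]
```

```bash
python3 -m pendant '[{"x":-0.05,"y":0.03,"z":0.3,"twist":0},{"x":0,"y":0,"z":0,"twist":0},{"x":0,"y":0,"z":0.1,"twist":0}]' | sed -n 2,4p
python3 -m pendant '[{"x":0,"y":0,"z":0,"twist":0},{"x":0,"y":0,"z":0,"twist":0}]' | sed -n 2,4p
python3 -c "
from h import *
move([.5524,.0205,.081],-.029)"
```

```text
tcp_pos: [0.5529, 0.0209, 0.0814]
tcp_rot: [[0.028, 1.0, -0.006], [0.999, -0.028, 0.037], [0.036, -0.007, -0.999]]
ft_force: [-4.1, 1.9, 10.7]
tcp_pos: [0.5528, 0.0209, 0.0816]
tcp_rot: [[0.028, 1.0, -0.006], [0.999, -0.028, 0.036], [0.036, -0.007, -0.999]]
ft_force: [-1.2, -0.3, -0.3]
tcp [0.5528 0.0209 0.0816] yaw -1.59 shift cm [-0.04 -0.04  0.06] twist 0.001 q6 -0.19 w 0.0516 t 51.675 tilt [-0.006  0.036] F [-1.2 -0.3 -0.3]
```

In contact; release and go for the carton.

```bash
python3 -m pendant '[{"x":0,"y":0,"z":0,"twist":0},{"x":0,"y":0,"z":0,"twist":0},{"x":0,"y":0,"z":0,"twist":0},{"x":0,"y":0,"z":0,"twist":0}]' 8.8 | sed -n 2,5p
python3 -m pendant '[{"x":0,"y":0,"z":-5,"twist":0},{"x":0,"y":0,"z":-5,"twist":0},{"x":0,"y":0,"z":-3,"twist":0},{"x":-5.3,"y":1.4,"z":0,"twist":-0.01},{"x":-5.3,"y":1.4,"z":0,"twist":0}]' | sed -n 2p
python3 -m pendant '[{"x":-5.3,"y":1.4,"z":0,"twist":0},{"x":-5.3,"y":1.4,"z":0,"twist":0},{"x":-5.3,"y":1.4,"z":0,"twist":0},{"x":-4,"y":1.0,"z":0,"twist":0},{"x":0,"y":0,"z":0,"twist":0}]' | sed -n 2p
python3 -m pendant '[{"x":0,"y":0,"z":3,"twist":0},{"x":0,"y":0,"z":0,"twist":0},{"x":0,"y":0,"z":0,"twist":0}]' | sed -n 2p
python3 -c "
from h import *
move([.6267,-.2922,.066],-.019)"
```

```text
tcp_pos: [0.5542, 0.0204, 0.0821]
tcp_rot: [[0.028, 1.0, -0.003], [0.999, -0.028, 0.036], [0.036, -0.004, -0.999]]
ft_force: [0.4, -0.0, -0.1]
gripper_width: 0.0872
tcp_pos: [0.5808, -0.0898, 0.2128]
tcp_pos: [0.6319, -0.2999, 0.2056]
tcp_pos: [0.6323, -0.297, 0.1765]
tcp [ 0.6323 -0.297   0.1765] yaw -0.8 shift cm [ 0.09 -0.57 11.05] twist 0.005 q6 -0.61 w 0.0882 t 53.8 tilt [0.001 0.034] F [0.1 0.6 0.8]
```

```bash
python3 -m pendant '[{"x":-0.2,"y":-0.4,"z":3,"twist":0},{"x":0,"y":-0.3,"z":2.5,"twist":0.004},{"x":0,"y":-0.2,"z":2,"twist":0},{"x":0,"y":0,"z":0,"twist":0},{"x":0,"y":0,"z":0,"twist":0}]' | sed -n 2p
python3 -c "
from h import *
move([.6267,-.2922,.066],-.019)"
```

```text
tcp_pos: [0.6272, -0.2954, 0.1073]
tcp [ 0.6272 -0.2954  0.1073] yaw -0.82 shift cm [ 0.2  -0.09  4.14] twist 0.005 q6 -0.62 w 0.0881 t 54.425 tilt [0.009 0.029] F [ 0.3 -0.3  1.1]
```

```bash
python3 -m pendant '[{"x":0.2,"y":-0.2,"z":1.7,"twist":0.005},{"x":0,"y":-0.2,"z":1.4,"twist":0},{"x":0,"y":0,"z":0,"twist":0},{"x":0,"y":0,"z":0,"twist":0}]' | sed -n 2p
python3 -c "
from h import *
move([.6267,-.2922,.066],-.019)"
```

```text
tcp_pos: [0.6241, -0.2927, 0.0757]
tcp [ 0.6241 -0.2927  0.0757] yaw -1.13 shift cm [0.03 0.25 0.98] twist -0.001 q6 -0.62 w 0.0882 t 54.925 tilt [0.011 0.028] F [ 0.4  0.3 -0.3]
```

```bash
python3 -m pendant '[{"x":0,"y":0.15,"z":0.9,"twist":0},{"x":0,"y":0,"z":0,"twist":0},{"x":0,"y":0,"z":0,"twist":0}]' | sed -n 2p
python3 -m pendant '[{"x":0,"y":0,"z":0,"twist":0},{"x":0,"y":0,"z":0,"twist":0},{"x":0,"y":0,"z":0,"twist":0},{"x":0,"y":0,"z":0,"twist":0}]' 4.5 20 | sed -n 2,5p
python3 -m pendant '[{"x":0,"y":0,"z":-5,"twist":0},{"x":0,"y":0,"z":-5,"twist":0},{"x":0,"y":0,"z":-6,"twist":0},{"x":0,"y":0,"z":0,"twist":0}]' | sed -n 2,5p
python3 -c "
from h import *
move([.554,.102,.21],-.024)"
```

```text
tcp_pos: [0.6262, -0.2928, 0.0667]
tcp_pos: [0.6263, -0.293, 0.0672]
tcp_rot: [[0.019, 1.0, 0.012], [0.999, -0.02, 0.027], [0.027, 0.012, -1.0]]
ft_force: [-0.9, -1.3, 0.1]
gripper_width: 0.0559
tcp_pos: [0.623, -0.2965, 0.2282]
tcp_rot: [[0.02, 1.0, 0.008], [0.999, -0.02, 0.03], [0.031, 0.007, -1.0]]
ft_force: [-0.0, -0.1, -1.9]
gripper_width: 0.0558
tcp [ 0.623  -0.2965  0.2282] yaw -1.13 shift cm [39.63 -7.7   2.97] twist 0.004 q6 -0.61 w 0.0558 t 56.3 tilt [0.008 0.03 ] F [-0.  -0.1 -1.9]
```

```bash
python3 -m pendant '[{"x":5.6,"y":-1.1,"z":-0.3,"twist":0.004},{"x":5.6,"y":-1.1,"z":-0.3,"twist":0},{"x":5.6,"y":-1.1,"z":-0.3,"twist":0},{"x":5.6,"y":-1.1,"z":-0.3,"twist":0},{"x":5.6,"y":-1.1,"z":0,"twist":0}]' | sed -n 2p
python3 -m pendant '[{"x":5.6,"y":-1.1,"z":0,"twist":0},{"x":5.2,"y":-0.9,"z":0,"twist":0},{"x":0,"y":0,"z":0,"twist":0},{"x":0,"y":0,"z":0,"twist":0}]' | sed -n 2p
python3 -c "
from h import *
move([.5535,.1004,.0752],-.024)"
```

```text
tcp_pos: [0.5699, -0.011, 0.2403]
tcp_pos: [0.5479, 0.105, 0.2381]
tcp [0.5479 0.105  0.2381] yaw -1.49 shift cm [-1.03  0.77 16.25] twist -0.002 q6 -0.03 w 0.0558 t 57.425 tilt [-0.012  0.036] F [-0.8 -1.  -2.9]
```

```bash
python3 -m pendant '[{"x":-0.3,"y":0.3,"z":4,"twist":0},{"x":-0.2,"y":0.2,"z":4,"twist":0},{"x":0,"y":0,"z":4,"twist":0},{"x":0,"y":0,"z":0,"twist":0},{"x":0,"y":0,"z":0,"twist":0}]' | sed -n 2p
python3 -c "
from h import *
move([.5550,.0998,.0752],-.024)"
```

```text
tcp_pos: [0.5533, 0.0973, 0.1144]
tcp [0.5533 0.0973 0.1144] yaw -1.97 shift cm [0.12 0.21 3.92] twist -0.01 q6 -0.04 w 0.056 t 58.05 tilt [-0.011  0.035] F [-0.3  0.7 -2.6]
```

```bash
python3 -m pendant '[{"x":0.2,"y":0.15,"z":1.6,"twist":-0.01},{"x":0.05,"y":-0.1,"z":1.3,"twist":0},{"x":0,"y":0,"z":0,"twist":0},{"x":0,"y":0,"z":0,"twist":0}]' | sed -n 2p
python3 -c "
from h import *
move([.5550,.0998,.0752],-.024)"
```

```text
tcp_pos: [0.5562, 0.1005, 0.0871]
tcp [0.5562 0.1005 0.0871] yaw -1.38 shift cm [-0.11 -0.11  1.19] twist -0.0 q6 -0.05 w 0.0559 t 58.55 tilt [-0.005  0.035] F [ 0.9 -0.8 -2.1]
```

```bash
python3 -m pendant '[{"x":-0.1,"y":-0.2,"z":0.8,"twist":0},{"x":0,"y":0,"z":0,"twist":0},{"x":0,"y":0,"z":0,"twist":0}]' | sed -n 2p
python3 -c "
from h import *
move([.5546,.0998,.0752],-.024)"
```

```text
tcp_pos: [0.5543, 0.0999, 0.0792]
tcp [0.5543 0.0999 0.0792] yaw -1.36 shift cm [-0.02  0.03  0.4 ] twist 0.0 q6 -0.05 w 0.0558 t 58.925 tilt [-0.004  0.035] F [ 0.2 -0.2 -1.8]
```

```bash
python3 -m pendant '[{"x":0,"y":0.03,"z":0.35,"twist":0},{"x":0,"y":0,"z":0,"twist":0},{"x":0,"y":0,"z":0.1,"twist":0},{"x":0,"y":0,"z":0,"twist":0}]' | sed -n 2,4p
python3 -m pendant '[{"x":0,"y":0,"z":0,"twist":0},{"x":0,"y":0,"z":0,"twist":0},{"x":0,"y":0,"z":0,"twist":0},{"x":0,"y":0,"z":0,"twist":0}]' 8.8 | sed -n 2,5p
python3 -m pendant '[{"x":0,"y":0,"z":-5,"twist":0},{"x":0,"y":0,"z":-5,"twist":0},{"x":-4,"y":0.3,"z":-5,"twist":0},{"x":-5,"y":0.8,"z":-5,"twist":0},{"x":0,"y":0,"z":0,"twist":0}]' | sed -n 2p
python3 -m pendant '[{"x":0,"y":1.0,"z":-1.5,"twist":0},{"x":0,"y":0,"z":0,"twist":0},{"x":0,"y":0,"z":0,"twist":0}]' | sed -n 2p
python3 -c "
from h import *
move([.58,.0165,.3024],-.024);m,im=wrist('w8')
cv2.imwrite('pics/w8s.png',cv2.resize(im[20:290,200:400,::-1],None,fx=2.2,fy=2.2,interpolation=2))
cv2.imwrite('pics/w8s.png',cv2.resize(im[55:285,210:400,::-1],None,fx=2.6,fy=2.6,interpolation=2))"
```

```text
tcp_pos: [0.5552, 0.1002, 0.0756]
tcp_rot: [[0.024, 1.0, -0.003], [0.999, -0.024, 0.035], [0.035, -0.004, -0.999]]
ft_force: [0.1, -0.6, -1.2]
tcp_pos: [0.556, 0.1001, 0.0761]
tcp_rot: [[0.024, 1.0, -0.001], [0.999, -0.024, 0.035], [0.035, -0.002, -0.999]]
ft_force: [-0.1, 0.6, -0.8]
gripper_width: 0.0878
tcp_pos: [0.564, 0.0086, 0.27]
tcp_pos: [0.5722, 0.0094, 0.2816]
tcp [0.5722 0.0094 0.2816] yaw -1.28 shift cm [ 0.8   0.74 -2.06] twist 0.002 q6 -0.19 w 0.0881 t 60.925 tilt [-0.008  0.035] F [-0.4  0.3 -0.5]
```

View pics/w8s.png

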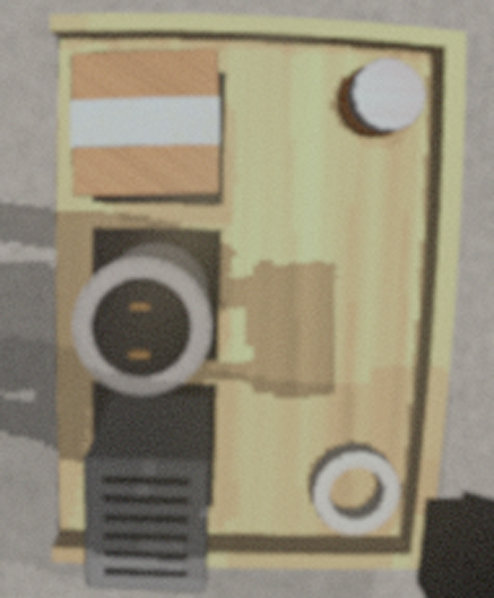

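```bash
python3 -m pendant '[{"x":-5,"y":-3,"z":-1,"twist":0},{"x":-5,"y":-3,"z":-1,"twist":0},{"x":-5,"y":-3,"z":0,"twist":0},{"x":-5,"y":-3,"z":0,"twist":0},{"x":0,"y":0,"z":0,"twist":0}]' | sed -n 2p
cat > chk.py <<'E'
from h import *
m1=np.load('pics/w1.npy',allow_pickle=True).item(); m8=np.load('pics/w8.npy',allow_pickle=True).item()
def f(m,uv,z): return onz(m,np.array(uv)/2.6+[210,55],z,True)[:,:2]
def yaw(P):
    d=P[1]-P[0]+P[2]-P[3]; e=P[0]-P[3]+P[1]-P[2]; return np.degrees([np.arctan2(d[1],d[0]),np.arctan2(-e[0],e[1])]).round(1)
for n,uv,z in [("carton",[(71,56),(217,50),(219,193),(74,197)],.108),("supply",[(88,457),(208,455),(206,591),(85,584)],.118)]:
    P=f(m8,uv,z); print(n,P.mean(0).round(4),yaw(P))
print("cap",f(m8,[(142.5,325)],.116)); print("rack",f(m8,[(48,16),(466,32)],.038)); print("jar,tape",f(m8,[(388,96),(356,490)],[.057,.03]),"before",f(m1,[(360,94),(331,467)],[.057,.03]))
for n in ("scene","side"):
    im=optics.read_camera(n); cv2.imwrite(f"pics/{n}1.png",im[:,:,::-1]); m=optics.camera_model(n)
    a=cv2.imread(f"pics/{n}0.png").astype(np.float32); b=im[:,:,::-1].astype(np.float32)
    for k,P in dict(carton=[.5535,.1016,.1],cap=[.5505,.0234,.112],supply=[.5476,-.0563,.116],rackcorner=[.7,.1514,.038],jar=[.6725,.117,.05],tape=[.66,-.075,.03]).items():
        u,v=proj(m,[P])[0].round().astype(int); w=13
        T=cv2.resize(a[v-w:v+w,u-w:u+w],None,fx=8,fy=8,interpolation=2); S=cv2.resize(b[v-w-6:v+w+6,u-w-6:u+w+6],None,fx=8,fy=8,interpolation=2)
        r=cv2.matchTemplate(S,T,cv2.TM_CCOEFF_NORMED); _,q,_,l=cv2.minMaxLoc(r)
        d=np.array(l)/8-6; e=onz(m,[[u,v],[u+d[0],v+d[1]]],P[2]); print(n,k,"px",d,"score",round(q,3),"mm",((e[1]-e[0])*1000).round(1)[:2])
a=cv2.imread("pics/scene1.png")[140:290,120:430]; cv2.imwrite("pics/fin.png",cv2.resize(a,None,fx=2.5,fy=2.5,interpolation=2))
E
python3 chk.py
```

```text
tcp_pos: [0.4426, -0.1897, 0.29]
carton [0.5543 0.101 ] [-0.  -0.4]
supply [ 0.5504 -0.0551] [-2.2 -3.3]
cap [[0.55179651 0.02460299]]
rack [[0.50582269 0.16030362]
 [0.70199952 0.1521024 ]]
jar,tape [[ 0.65849691  0.11691642]
 [ 0.65070411 -0.07550951]] before [[ 0.65799617  0.11707454]
 [ 0.65036636 -0.07466119]]
scene carton px [0.   0.25] score 0.998 mm [ 0.8 -0.1]
scene cap px [0.625 0.375] score 0.994 mm [1.3 1.5]
scene supply px [0.125 0.875] score 0.994 mm [2.8 0.2]
scene rackcorner px [0. 0.] score 0.999 mm [0. 0.]
scene jar px [0. 0.] score 0.999 mm [0. 0.]
scene tape px [0. 0.] score 1.0 mm [0. 0.]
side carton px [-0.875  0.   ] score 0.998 mm [ 1.6 -0. ]
side cap px [-0.75   0.375] score 0.993 mm [1.5 1.5]
side supply px [-1.25  0.  ] score 0.99 mm [ 2.7 -0. ]
side rackcorner px [0. 0.] score 0.999 mm [0. 0.]
side jar px [0. 0.] score 1.0 mm [0. 0.]
side tape px [0. 0.] score 0.998 mm [0. 0.]
```

View pics/fin.png

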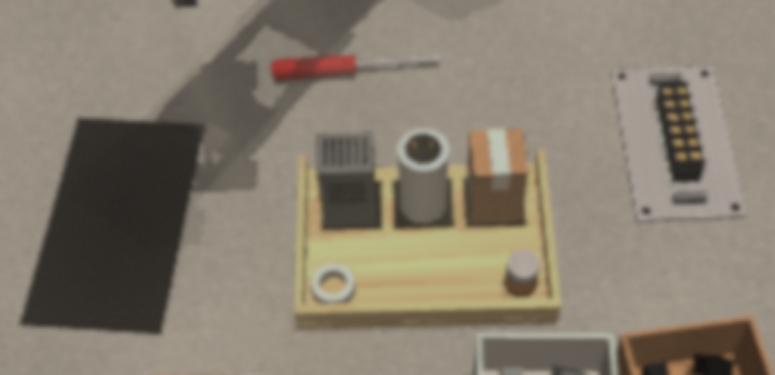

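```bash
python3 -c "
from rig import manip
print(manip.close_job())"
```

```text
the job is handed in; nothing more can be done
None
```

The job is done and handed in at about 61 s of the 134 s allowed. I moved the carton, capacitor and supply onto the mat, and laid the terminal strip screws up on the white patch. Then I put the three back on the rack.

**Strip:** the wrist camera shows it about 1 mm from the plate's centre and less than 0.5° off the line of the end stops.

**Items put back**, compared with the first scene and side pictures:

| Item | Distance from its original spot | Notes |
|---|---|---|
| Carton | about 1–1.5 mm | about 1° of possible turn |
| Capacitor | about 2 mm | |
| Supply | about 2.8 mm | toward the rear, the largest error; I left it rather than risk a re-grip |

- **Left alone:** the jar and the tape roll show no movement in either fixed camera.
- **Forces:** the highest reading I saw was about 12 N, as the capacitor touched down. I only looked at readings at the end of moves.
- **Tilt:** the tool drifted up to about 2° off vertical while carrying. The three stayed within about 2° of upright and stand upright in the last picture.

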